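Mark the bar offcuts in the marking press and set them out on the skid

TASK

Two or three aluminium offcuts stand on end on the bench in front of the marking press. Without lifting them while they stand, tip each one away from you over the press bed's front fence so that the side facing you comes up, and slide it fully home against the back stop, squarely under a marking head of its own. With all of them home press the foot pedal down to its stop and let it up again; then move all the marked blocks onto the timber skid, lying side by side with the marked faces up, and leave the other things on the bench alone.

Things in the scene. Friction and masses are not known exactly. Their poses are not given: they have to be found in the camera images.
- block_a: offcut of plain square aluminium bar, 50 x 50 x 100 mm, about 0.7 kg. Origin at its centre; z along its 100 mm length. Starts standing on end on the bench (origin 50 mm up, z up) in front of the press, its -x side towards the robot (turned up to 0.35 rad). May be absent (None).
- block_b: offcut of plain square aluminium bar, 50 x 50 x 100 mm, about 0.7 kg. Origin at its centre; z along its 100 mm length. Starts standing on end on the bench (origin 50 mm up, z up) in front of the press, its -x side towards the robot (turned up to 0.35 rad). May be absent (None).
- block_c: offcut of plain square aluminium bar, 50 x 50 x 100 mm, about 0.7 kg. Origin at its centre; z along its 100 mm length. Starts standing on end on the bench (origin 50 mm up, z up) in front of the press, its -x side towards the robot (turned up to 0.35 rad). May be absent (None).
- press: marking press, fixed. Origin at bench level below its bed's front edge, mid-width; x away from the robot, y left. Bed: steel plate 16 mm high, y +-177 mm; its square front edge (x = 0) is the fence; at x = 160 mm a back stop 26 mm high. Rails 8 mm high, 10 mm wide, from x = 22 mm to the stop at y = +-60 and +-172 mm form 3 lanes. At |y| = 188 to 228, x = 120 to 195 mm: posts 106 mm tall.
- station_left (a point): on the bed's top (16 mm over the bench), 110 mm beyond the fence and 120 mm left (+y) of the middle: straight below the centre of a block lying home under the left marking head, its far end against the stop, its length along the press's x. Axes as the press.
- station_mid (a point): the same for the middle marking head (y = 0).
- station_right (a point): the same for the right marking head (120 mm to -y).
- beam (a joint): how far the cross beam with the three marking heads has come down, m: 0 up, 0.011 down, pins touching lying blocks. The pedal drives it (0.05 m per rad). The beam spans the bed at the press's x = 127 to 153 mm; when up its underside is 78 mm, its top 98 mm (head caps 116 mm) over the bench, so a lying block (top at 66 mm) passes under.
- pedal_base: yellow base of the foot pedal, bolted to the bench beside the press (on either side): plate 190 x 100 mm, 12 mm high. Origin at the centre of its underside, x towards the toe end (away from the robot).
- pedal (a joint): angle of the spring pedal, rad: 0 up, 0.22 at its stop. A plate 80 mm wide, 150 mm long, hinged 72 mm to the robot's side of the base's origin, 32 mm over the bench; it slopes up at 0.27 rad towards its toe end when up and springs back when let go. At the toe point it takes about 3 N to start and 10 N at the stop.
- pedal_toe (a point): the point to press, on the rubber tread in the middle of the pedal's width, 125 mm from the hinge, about 75 mm above the bench when up and 27 mm lower at the stop. Moves with the pedal.
- skid: timber skid for finished blocks, fixed, beside the press on the side opposite to the pedal: boards on bearers, deck 264 mm (its x) x 140 mm (its y), flat top 36 mm over the bench, no rims. Origin at the centre of its underside. Three blocks fit lying along its y at x = -85, 0, 85 mm.
- spray_can: bystander: spray can, 52 mm diameter, 170 mm high, standing to the left behind the press; origin at the centre of its underside.
- hammer: bystander: hammer lying at the right edge of the work; origin under its handle.
- square: bystander: steel combination square, 200 mm blade, lying at the left edge of the work; origin at the middle of its blade's underside.
Mind the look-alikes: they are no part of the job. Leave any green, purple or red look-alike of the block_a alone.

How it is judged (in metres and radians):
On the way, in this order (a step that is already met when the one before it is completed fails the run):
1. every block lies on the bed home against the back stop, each under a marking head, its robot-side face up (within 7 mm of the stop, 15 mm sideways, 0.12 rad of square) (angle between block_a's own z axis and vertical between 1.47 and 1.67 rad and angle between each of block_a, block_b, block_c's own x axis and vertical above 2.95 rad and angle between the z axis of each of block_a, block_b, block_c and the x axis of press, either way round below 0.12 rad and ((x of block_a in the frame of station_left between -0.007 and 0.007 m and y of block_a in the frame of station_left between -0.015 and 0.015 m and z of block_a in the frame of station_left between 0.019 and 0.031 m) or (x of block_a in the frame of station_mid between -0.007 and 0.007 m and y of block_a in the frame of station_mid between -0.015 and 0.015 m and z of block_a in the frame of station_mid between 0.019 and 0.031 m) or (x of block_a in the frame of station_right between -0.007 and 0.007 m and y of block_a in the frame of station_right between -0.015 and 0.015 m and z of block_a in the frame of station_right between 0.019 and 0.031 m)) and angle between block_b's own z axis and vertical between 1.47 and 1.67 rad and ((x of block_b in the frame of station_left between -0.007 and 0.007 m and y of block_b in the frame of station_left between -0.015 and 0.015 m and z of block_b in the frame of station_left between 0.019 and 0.031 m) or (x of block_b in the frame of station_mid between -0.007 and 0.007 m and y of block_b in the frame of station_mid between -0.015 and 0.015 m and z of block_b in the frame of station_mid between 0.019 and 0.031 m) or (x of block_b in the frame of station_right between -0.007 and 0.007 m and y of block_b in the frame of station_right between -0.015 and 0.015 m and z of block_b in the frame of station_right between 0.019 and 0.031 m)) and angle between block_c's own z axis and vertical between 1.47 and 1.67 rad and ((x of block_c in the frame of station_left between -0.007 and 0.007 m and y of block_c in the frame of station_left between -0.015 and 0.015 m and z of block_c in the frame of station_left between 0.019 and 0.031 m) or (x of block_c in the frame of station_mid between -0.007 and 0.007 m and y of block_c in the frame of station_mid between -0.015 and 0.015 m and z of block_c in the frame of station_mid between 0.019 and 0.031 m) or (x of block_c in the frame of station_right between -0.007 and 0.007 m and y of block_c in the frame of station_right between -0.015 and 0.015 m and z of block_c in the frame of station_right between 0.019 and 0.031 m))), for 0.2 s.
2. the pedal is pressed to its stop with every block still home (all of step 1 and value of joint pedal above 0.2 rad), for 0.2 s.
At the end, for the whole second after the job is handed in: Every block present lies at rest flat on the skid's deck (centre within 125 mm of its middle lengthwise and 55 mm across, none stacked), marked face (the one that first faced the robot) up within 0.19 rad, long axis level within 0.1 rad; pedal up (below 0.03 rad) (angle between block_a's own z axis and vertical between 1.47 and 1.67 rad and angle between each of block_a, block_b, block_c's own x axis and vertical above 2.95 rad and x of block_a in the frame of skid between -0.125 and 0.125 m and y of block_a in the frame of skid between -0.055 and 0.055 m and z of block_a in the frame of skid between 0.055 and 0.067 m and linear speed of each of block_a, block_b, block_c below 0.02 m/s and angle between block_b's own z axis and vertical between 1.47 and 1.67 rad and x of block_b in the frame of skid between -0.125 and 0.125 m and y of block_b in the frame of skid between -0.055 and 0.055 m and z of block_b in the frame of skid between 0.055 and 0.067 m and angle between block_c's own z axis and vertical between 1.47 and 1.67 rad and x of block_c in the frame of skid between -0.125 and 0.125 m and y of block_c in the frame of skid between -0.055 and 0.055 m and z of block_c in the frame of skid between 0.055 and 0.067 m and value of joint pedal below 0.03 rad); the robot touches nothing.
It fails at once if a standing block is lifted off the bench (its centre over 85 mm up while its length is within 0.6 rad of upright) ((height (world z) of block_a above 0.085 m and angle between block_a's own z axis and vertical below 0.6 rad) or (height (world z) of block_b above 0.085 m and angle between block_b's own z axis and vertical below 0.6 rad) or (height (world z) of block_c above 0.085 m and angle between block_c's own z axis and vertical below 0.6 rad)).
It fails at once if the spray can is moved more than 30 mm (distance of spray_can from where it was at the start of the episode above 0.03 m).
It fails at once if the hammer is moved more than 30 mm (distance of hammer from where it was at the start of the episode above 0.03 m).
It fails at once if the combination square is moved more than 30 mm (distance of square from where it was at the start of the episode above 0.03 m).
Of block_a, block_b, block_c only 2 to 3 are there at a start; the rules pass over those that are not, and their reading is None.
At some moment in a run one of block_a, block_b, block_c may be knocked a few centimetres aside while the robot is not near it.
Once in a run the grip may slacken for a moment while it holds something.
It also fails if it takes over 210 s, if anything falls off the work surface, if the arm or the gripper's body presses on something with over 40 N, if the wrist force passes 120 N, or if a joint passes its speed limit or range.

ROBOT

A 6-joint arm with a two-finger parallel gripper is mounted at the origin on the work surface. World frame = base frame: x ahead of the robot, y to its left, z up, the work surface at z = 0. Lengths are in mm, angles in rad, forces in N, time in s.
With the tool pointing down it reaches from about 350 to 875 mm from the base axis. Payload 4.2 kg.
Tool frame: the origin (TCP) lies between the finger pads; the fingertips stand 8 mm ahead of it and the grasp point (between the pads) lies 11 mm behind it; z points along the fingers, y is the line along which they close (so a half turn about z gives the same grasp; the last joint's range is limited). The gripper opens to 87 mm and grips with 3 to 60 N. Pads are 19 mm wide; open, the fingers measure 117 mm over their backs; the gripper's body (75 mm by 190 mm) begins 51 mm behind the grasp point.
Start: joints at [-0.95, 0.385, 0.008, 0, -1.194, -0.259], TCP at [221.238, -584.511, 230.55] pointing down, gripper open.
Joint ranges: [-3.14, 3.14], [-1.21, 2.06], [-1.07, 1.41], [-3.16, 2.05], [-2.99, -0.16], [-3.1, 3.1]. Speed limits (rad/s): [2.79, 2.79, 3.14, 3.14, 3.14, 3.14].

INTERFACE

Orientations are given as a unit quaternion [w, x, y, z].
In Python, from workcell import status, capture, order gives the robot as it stands. The module is installed in compiled form; this text tells all that it offers.
- The arm moves only by the tool carry_out, never from a script. Its argument "plan" is a list of rows, each an object with "dr": the turn, a rotation vector about the tool's x, y, z in units of 5 degrees (1.0 is 5 degrees), a list of three; "xyz": the shift along the tool's x, y, z in units of 50 mm (1.0 is 50 mm), a list of three; "jaw": the gripper's target within -1 to 1 (fully open at 1, half-way at 0, shut at -1). A call has 1 to 10 rows; each row shifts and turns the commanded pose from where the row before left it, along the tool's axes as they then stand; what a row does not reach is not made up. A row lasts 1/8 s, in which the tool goes at most 62.5 mm and 10.7 degrees, less where a joint would pass 70% of its speed; a pose out of reach is approached as far as the arm can. A call is refused whole if a number of a shift passes 1 or a number of a turn 1, either way. A call with a gripper value outside its range is refused whole. The fingers move at their own pace and stop on an object; "grip_force" is the grip in N (left out, the last holds). Time passes only in rows, so rows that do not move let the fingers close. It gives the time, the measured TCP pose, the force, the opening and the grip force at its end, in the units of the state.
- status.state(): the state, without advancing time (a new reading comes with each control period).
- capture(name): name is "scene" or "top"; returns a dict with "pixels" (384x512x3 uint8, blue, green, red), "z_map" (384x512 float32, mm along the optical axis (not along the pixel's ray), 0 where there is no reading), "vfov" (degrees; the focal length in pixels is half the picture's height over the tangent of half this angle, whatever the lens; pixels are square), "cx", "cy" (the principal point, pixels), "R" (3x3) and "t" (3): a world point X has camera coordinates R X + t. Camera axes: x right, y down, z forward; pixel columns grow to the right and rows downward; lengths in mm; the calibration is good to about 2 mm. A picture is of the moment at which its call begins.
- order.close_job(): hands the job in; it is judged then, once.
The state is a dict: "t": time; "qpos": joint angles; "joint_velocities": joint speeds; "effort": joint torques, N m; "eef_pos": TCP position; "ee_rot": TCP orientation; "contact_force": force on the tool from outside, world axes, zero at the start; "wrist_torque": the same for the moment, N m; "width": finger opening in mm; "finger_force": force on a finger pad.
Only numpy, scipy, OpenCV 4.12 (cv2) and the standard library are available. Lean on these libraries where they do the work, as an engineer would, in place of code of your own. Each camera call takes 0.05 s, during which the arm holds its last target. There are 200 camera calls.

## Working session

There is one attempt and no reset: what is moved stays moved. The work goes in short steps, Python scripts to look and compute and a tool call to move; the robot and the scene stay as the last step left them, time stands still between calls to the robot, and variables do not carry over. Pictures are saved under pics/ and viewed, at most 14 in all, crops included, and the job is handed in when it is done.

Besides the shell and the picture viewer there is one more tool, called after "Call:" by a JSON object that holds its "op" and its "data", one argument or row to a line. carry_out: Moves the arm, as the interface text tells. Its arguments: {"type":"object","properties":{"plan":{"type":"array"},"grip_force":{"type":"number"}},"required":["plan"]}

```bash
mkdir -p pics; ls; python3 - <<'E'
from workcell import status, capture
import cv2,numpy as np
print(status.state())
for n in("scene","top"):
    c=capture(n); cv2.imwrite(f"pics/{n}0.png",c["pixels"]); np.savez(f"{n}0.npz",**c)
    print(n,c["vfov"],c["cx"],c["cy"],c["R"],c["t"])
E
```

```text
pics
{'t': 0.0, 'qpos': array([-9.50420646e-01,  3.85570870e-01,  6.65020784e-03, -4.84184927e-04,
       -1.19404163e+00, -2.58546809e-01]), 'joint_velocities': array([ 2.98357197e-03,  1.28865999e-04, -5.95495919e-04, -4.53124356e-04,
       -7.99223006e-05, -7.77814756e-04]), 'effort': array([-4.16376224e-04, -3.90666497e+01,  1.87408555e+01,  4.21994850e+00,
        1.10186648e-02, -1.95059165e-04]), 'eef_pos': array([ 221.01667355, -583.99137402,  229.46270869]), 'ee_rot': array([-2.57120512e-04, -1.79841197e-01,  9.83695034e-01,  1.07581013e-03]), 'contact_force': array([-0.06787721,  0.24775993,  0.24200381]), 'wrist_torque': array([ 0.00577786, -0.00646195, -0.03186063]), 'finger_force': 0.0, 'width': 86.93317607510154}
scene 56.573851221963395 254.82318999188556 185.81754266992922 [[-0.55458791  0.83210029 -0.00643132]
 [ 0.47495129  0.31018598 -0.82353259]
 [-0.6832668  -0.45977578 -0.5672325 ]] [ 275.8354048  -149.04743897 1488.19422313]
top 57.65914991890954 251.85985094571916 195.8965080580193 [[-0.02807077 -0.99926591 -0.02607065]
 [-0.99640239  0.03005766 -0.07923894]
 [ 0.0799644   0.02375256 -0.99651468]] [  27.59321422  497.10649156 1383.15151613]
```

View pics/scene0.png

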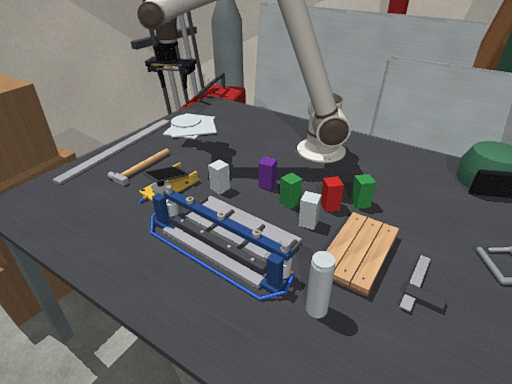

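View pics/top0.png

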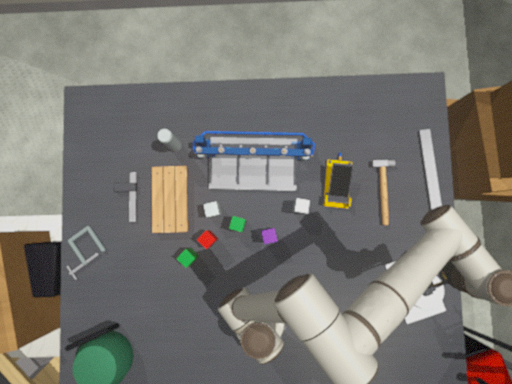

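Scene view: two plain grey-white blocks at (219,177) and (310,210) (top view (302,206), (211,209)). Candidates that could be mistaken for them: green (290,190) and (364,191), purple (267,173), red (332,195), and the spray can (319,285). I choose the two uncoloured ones; no third aluminium block is visible. Measuring now, with a close crop.

```bash
cat > h.py <<'E'
import numpy as np,cv2
from workcell import status,capture
def load(f):
    return dict(np.load(f))
def cloud(c):
    f=192/np.tan(np.radians(float(c["vfov"])/2)); z=c["z_map"].astype(float)
    v,u=np.mgrid[:384,:512]
    P=np.stack([(u-c["cx"])*z/f,(v-c["cy"])*z/f,z],-1)
    W=(P-c["t"])@c["R"]; W[z==0]=np.nan
    return W
def blobs(c,zlo,zhi,amin=40):
    W=cloud(c); hsv=cv2.cvtColor(c["pixels"],cv2.COLOR_BGR2HSV)
    m=((W[...,2]>zlo)&(W[...,2]<zhi)).astype(np.uint8)
    n,l,s,ce=cv2.connectedComponentsWithStats(m,connectivity=4)
    out=[]
    for i in range(1,n):
        if s[i,4]<amin: continue
        k=l==i; p=W[k]; r=cv2.minAreaRect(p[:,:2].astype(np.float32))
        out.append((ce[i].round(),s[i,4],np.round(r[0],1),np.round(r[1],1),round(r[2],1),round(np.median(p[:,2]),1),np.median(hsv[k],0)))
    return out
E
python3 - <<'E'
from h import *
c=load("top0.npz")
for lo,hi in((92,108),(28,44),(10,22),(60,90)):
    print(lo,hi)
    for b in blobs(c,lo,hi): print(*b)
im=c["pixels"][110:280,120:370]; s=load("scene0.npz")["pixels"][140:300,130:400]
cv2.imwrite("pics/crop.png",np.vstack([cv2.resize(im,(500,340),interpolation=2),cv2.resize(s,(500,255),interpolation=2)]))
E
```

```text
92 108
[199. 139.] 54 [719.7 208.7] [31.9 26.7] 85.0 104.2 [107.  161.  153.5]
[306. 141.] 57 [ 697.4 -201.4] [31.6 27. ] 88.9 103.5 [107. 161. 156.]
[252. 151.] 695 [666.4   6.6] [445.8  28. ] 86.8 98.2 [107. 154. 164.]
[301. 205.] 177 [ 451.9 -174.8] [49.6 49.9] 78.6 100.0 [ 15.   2. 226.]
[211. 209.] 175 [448.3 169. ] [50.1 49.8] 10.7 100.3 [ 72.   7. 223.]
[237. 223.] 177 [389.9  72.1] [49.6 49.6] 72.8 100.5 [ 68. 178. 182.]
[269. 235.] 176 [341.1 -47.8] [50.  49.4] 10.8 100.5 [141. 134. 193.]
[206. 239.] 177 [335.5 190.3] [49.3 48.4] 44.2 100.9 [  2. 216. 221.]
[185. 258.] 188 [265.5 268.4] [48.6 52.3] 44.2 100.8 [ 68.  188.5 176. ]
[ 98. 346.] 500 [-102.4  604.7] [198.2 177.9] 24.0 99.7 [74.  60.  64.5]
28 44
[510.  93.] 69 [  870.7 -1026.8] [107.    8.9] 1.9 35.9 [ 16. 136.  77.]
[229. 144.] 44 [706.1  94.4] [13.1 64.6] 0.3 41.8 [119.    6.  126.5]
[252. 145.] 70 [699.5   0.7] [91.8 17.4] 83.8 41.2 [115.  11. 123.]
[278. 146.] 76 [695.2 -95.6] [107.9  13.5] 88.4 41.3 [114.   8. 124.]
[169. 198.] 2206 [497.3 344.9] [139.7 263.5] 89.6 36.6 [ 18. 106. 219.]
[338. 199.] 131 [ 474.
[... 216 characters left out ...]
18.3   3.7] [384.5  42.4] 86.8 16.2 [117.   3. 189.]
[252. 172.] 2645 [595.2  10.9] [352.1 143.5] 86.9 16.3 [120.   3. 189.]
[327. 180.] 92 [ 544.2 -291.3] [ 17.8 118.3] 81.6 12.8 [ 24. 255. 168.]
[129. 194.] 346 [514.6 533.2] [ 90.1 196.9] 87.2 15.3 [120.    3.  168.5]
[337. 204.] 76 [ 455.5 -325.8] [79.  18.7] 82.8 12.8 [ 25. 255. 214.]
[ 83. 248.] 406 [299.  713.9] [133.7 184.2] 41.7 17.2 [ 82.  16. 160.]
[431. 299.] 333 [  76.1 -670.6] [ 58.3 131. ] 25.8 18.2 [ 15.   2. 223.]
[278. 328.] 64 [-27.3 -76.3] [27.9 47.9] 88.2 14.2 [ 24.  20. 214.]
60 90
[341. 173.] 413 [ 569.1 -335.1] [79.6 86.4] 82.1 70.8 [30. 21. 59.]
[118. 353.] 390 [-95.3 541.8] [191.3  80.2] 24.2 75.9 [ 73.  120.5  89. ]
```

View pics/crop.png

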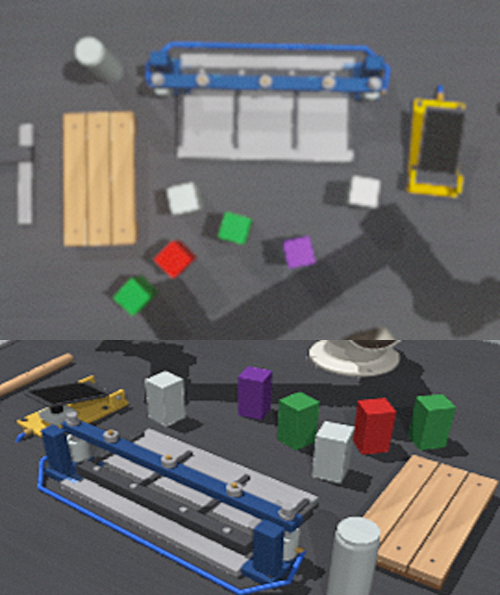

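The crop confirms two plain light-grey blocks, at about (365,190) and (182,197) in its top-view half, one in front of the right lane and one in front of the left. The others are coloured. The press origin is about (524.5, 14.5) with yaw −3.1°. The rotation of each block relative to the robot is small, so the −x faces are unambiguous.

```bash
cat >> h.py <<'E'
from scipy.spatial.transform import Rotation as Ro
PO=np.array([524.5,14.5,0]); PY=-3.1
def press(x,y,z): return PO+Ro.from_euler('z',PY,degrees=True).apply([x,y,z])
def pose(g,yaw,tilt):   # grasp point, yaw, tilt(+ = top leans away) -> TCP pose
    R=Ro.from_euler('z',yaw,degrees=True)*Ro.from_euler('y',tilt,degrees=True)*Ro.from_matrix(np.diag([-1,1,-1.]))
    return np.array(g)+R.apply([0,0,11]),R
def now():
    s=status.state(); q=s["ee_rot"]; return s["eef_pos"],Ro.from_quat([q[1],q[2],q[3],q[0]])
def rows(targets,start=None):
    """targets: (g,yaw,tilt,n)"""
    p,R=start or now()
    for g,yaw,tilt,n in targets:
        P,Q=pose(g,yaw,tilt); rv=(R.inv()*Q).as_rotvec(degrees=True)/n; dp=(P-p)/n
        print("--",np.round(P,0),n)
        for i in range(n):
            print({"dr":[round(v/5,2) for v in rv],"xyz":[round(v/50,2) for v in R.inv().apply(dp)]})
            p=p+dp; R=R*Ro.from_rotvec(rv,degrees=True)
E
python3 - <<'E'
from h import *
print(press(-25,-120,0),press(-25,120,0))
p,R=now()
rows([((452,-175,220),-11.4,-20,10),((452,-175,78),-11.4,-20,4)])
E
```

```text
[ 493.04712568 -103.97243011    0.        ] [506.0260408  135.67637076   0.        ]
-- [ 456. -176.  210.] 10
{'dr': [np.float64(0.11), np.float64(-0.39), np.float64(0.64)], 'xyz': [np.float64(-0.73), np.float64(0.6), np.float64(0.04)]}
{'dr': [np.float64(0.11), np.float64(-0.39), np.float64(0.64)], 'xyz': [np.float64(-0.69), np.float64(0.64), np.float64(0.06)]}
{'dr': [np.float64(0.11), np.float64(-0.39), np.float64(0.64)], 'xyz': [np.float64(-0.65), np.float64(0.68), np.float64(0.08)]}
{'dr': [np.float64(0.11), np.float64(-0.39), np.float64(0.64)], 'xyz': [np.float64(-0.61), np.float64(0.71), np.float64(0.09)]}
{'dr': [np.float64(0.11), np.float64(-0.39), np.float64(0.64)], 'xyz': [np.float64(-0.57), np.float64(0.75), np.float64(0.1)]}
{'dr': [np.float64(0.11), np.float64(-0.39), np.float64(0.64)], 'xyz': [np.float64(-0.52), np.float64(0.78), np.float64(0.11)]}
{'dr': [np.float64(0.11), np.float64(-0.39), np.float64(0.64)], 'xyz': [np.float64(-0.47), np.float64(0.81), np.float64(0.12)]}
{'dr': [np.float64(0.11), np.float64(-0.39), np.float64(0.64)], 'xyz': [np.float64(-0.42), np.float64(0.83), np.float64(0.13)]}
{'dr': [np.float64(0.11), np.float64(-0.39), np.float64(0.64)], 'xyz': [np.float64(-0.37), np.float64(0.85), np.float64(0.14)]}
{'dr': [np.float64(0.11), np.float64(-0.39), np.float64(0.64)], 'xyz': [np.float64(-0.32), np.float64(0.88), np.float64(0.14)]}
-- [ 456. -176.   68.] 4
{'dr': [np.float64(0.0), np.float64(0.0), np.float64(0.0)], 'xyz': [np.float64(0.24), np.float64(0.0), np.float64(0.67)]}
{'dr': [np.float64(0.0), np.float64(0.0), np.float64(0.0)], 'xyz': [np.float64(0.24), np.float64(0.0), np.float64(0.67)]}
{'dr': [np.float64(0.0), np.float64(0.0), np.float64(0.0)], 'xyz': [np.float64(0.24), np.float64(0.0), np.float64(0.67)]}
{'dr': [np.float64(0.0), np.float64(0.0), np.float64(0.0)], 'xyz': [np.float64(0.24), np.float64(0.0), np.float64(0.67)]}
```

Call:
{"op": "carry_out", "data": {
  "plan": [
    {"dr": [0.1,-0.4,0.64],"xyz": [-0.73,0.6,0.04],"jaw": 1},
    {"dr": [0.1,-0.4,0.64],"xyz": [-0.69,0.64,0.06],"jaw": 1},
    {"dr": [0.1,-0.4,0.64],"xyz": [-0.65,0.68,0.08],"jaw": 1},
    {"dr": [0.1,-0.4,0.64],"xyz": [-0.6,0.7,0.09],"jaw": 1},
    {"dr": [0.1,-0.4,0.64],"xyz": [-0.57,0.75,0.1],"jaw": 1},
    {"dr": [0.1,-0.4,0.64],"xyz": [-0.52,0.78,0.1],"jaw": 1},
    {"dr": [0.1,-0.4,0.64],"xyz": [-0.47,0.8,0.1],"jaw": 1},
    {"dr": [0.1,-0.4,0.64],"xyz": [-0.42,0.83,0.13],"jaw": 1},
    {"dr": [0.1,-0.4,0.64],"xyz": [-0.37,0.85,0.14],"jaw": 1},
    {"dr": [0.1,-0.4,0.64],"xyz": [-0.32,0.88,0.14],"jaw": 1}
  ],
  "grip_force": 30
}}

```text
t: 1.35
eef_pos: [455.1, -175.0, 214.6]
ee_rot: [0.177, 0.101, 0.979, -0.011]
contact_force: [0.3, -0.4, 0.6]
width: 86.8
finger_force: 0.0
```

```bash
sed -i 's/print({"dr":.*/print([round(float(v)\/5,2) for v in rv],[round(float(v)\/50,2) for v in R.inv().apply(dp)])/' h.py; python3 - <<'E'
from h import *
p,R=now();print(p,R.as_matrix().round(2).tolist())
c=capture("top")
for b in blobs(c,92,108): print(*b)
rows([((452,-175,78),-11.4,-20,5)])
E
```

```text
[ 455.12351077 -175.0442025   214.55888289] [[-0.92, 0.2, 0.34], [0.19, 0.98, -0.06], [-0.35, 0.01, -0.94]]
[199. 139.] 50 [719.4 208.9] [31.8 27.7] 84.2 105.0 [107. 158. 155.]
[306. 141.] 51 [ 697.4 -201.5] [31.  27.2] 86.9 104.4 [107. 164. 165.]
[252. 151.] 689 [666.2   6.5] [446.3  28.5] 86.8 98.2 [107. 154. 166.]
[211. 209.] 176 [448.5 169.4] [50.4 50.7] 10.7 100.4 [ 72.   6. 225.]
[236. 221.] 120 [391.7  71.4] [51.  45.7] 74.4 99.8 [ 66.  145.5 158. ]
[206. 239.] 175 [335.  189.9] [50.4 48.4] 44.2 100.6 [  2. 188. 163.]
[185. 258.] 188 [265.7 268.3] [49.9 50.7] 45.1 101.2 [ 68. 183. 177.]
[ 97. 346.] 494 [-58.5 590.4] [228.1 154.2] 55.6 99.8 [74.  54.5 63. ]
-- [ 456. -176.   68.] 5
[0.03, 0.02, -0.01] [0.2, -0.02, 0.55]
[0.03, 0.02, -0.01] [0.2, -0.02, 0.55]
[0.03, 0.02, -0.01] [0.2, -0.02, 0.55]
[0.03, 0.02, -0.01] [0.2, -0.02, 0.55]
[0.03, 0.02, -0.01] [0.2, -0.02, 0.55]
```

Call:
{"op": "carry_out", "data": {
  "plan": [
    {"dr": [0,0,0],"xyz": [0.2,-0.02,0.55],"jaw": 1},
    {"dr": [0,0,0],"xyz": [0.2,-0.02,0.55],"jaw": 1},
    {"dr": [0,0,0],"xyz": [0.2,-0.02,0.55],"jaw": 1},
    {"dr": [0,0,0],"xyz": [0.2,-0.02,0.55],"jaw": 1},
    {"dr": [0,0,0],"xyz": [0.2,-0.02,0.55],"jaw": 1},
    {"dr": [0,0,0],"xyz": [0,0,0],"jaw": -0.2},
    {"dr": [0,0,0],"xyz": [0,0,0],"jaw": -0.2},
    {"dr": [0,0,0],"xyz": [0,0,0],"jaw": -0.2},
    {"dr": [0,0,0],"xyz": [0,0,0],"jaw": -0.2}
  ]
}}

```text
t: 2.52
eef_pos: [456.8, -183.1, 75.6]
ee_rot: [0.173, 0.098, 0.98, -0.005]
contact_force: [0.3, 3.0, 1.4]
width: 54.8
finger_force: 1.1
```

```bash
python3 - <<'E'
from h import *
g=press(-30,-120,79); 
rows([(g,PY,-20,5),(press(-22,-120,79),PY,-20,3)])
E
```

```text
-- [ 492. -104.   69.] 5
[-0.06, -0.0, -0.32] [-0.06, 0.34, 0.06]
[-0.06, -0.0, -0.32] [-0.07, 0.34, 0.06]
[-0.06, -0.0, -0.32] [-0.08, 0.33, 0.06]
[-0.06, -0.0, -0.32] [-0.09, 0.33, 0.06]
[-0.06, -0.0, -0.32] [-0.1, 0.33, 0.07]
-- [ 500. -104.   69.] 3
[0.0, -0.0, -0.0] [-0.05, 0.0, 0.02]
[0.0, -0.0, -0.0] [-0.05, 0.0, 0.02]
[0.0, -0.0, -0.0] [-0.05, 0.0, 0.02]
```

Call:
{"op": "carry_out", "data": {
  "plan": [
    {"dr": [0,0,0],"xyz": [0,0,0],"jaw": -0.2},
    {"dr": [0,0,0],"xyz": [0,0,0],"jaw": -0.2},
    {"dr": [0,0,0],"xyz": [0,0,0],"jaw": -0.2}
  ]
}}

```text
t: 2.9
eef_pos: [457.4, -183.1, 75.7]
ee_rot: [0.173, 0.098, 0.98, -0.005]
contact_force: [-0.9, 2.5, 6.8]
width: 49.5
finger_force: 30.0
```

```bash
python3 - <<'E'
from h import *
s=status.state(); print(s)
c=capture("top")
for b in blobs(c,92,108)[3:-1]: print(*b[:6])
s=capture("scene")
cv2.imwrite("pics/g1.png",cv2.resize(np.hstack([s["pixels"][110:260,120:320],c["pixels"][130:280,200:400]]),(800,300),interpolation=2))
E
```

```text
{'t': 2.9, 'qpos': array([-0.03697006,  0.23364261, -0.83367102,  0.20255382, -0.159807  ,
       -1.92807122]), 'joint_velocities': array([-0.00148057,  0.00052245, -0.00047196, -0.00083955, -0.00158944,
        0.00063372]), 'effort': array([-1.27032280e+00, -2.09050423e+01,  9.75929797e+00,  1.80599336e+00,
        1.72803886e-01, -1.35607171e-02]), 'eef_pos': array([ 457.41623648, -183.11938836,   75.66371769]), 'ee_rot': array([ 0.17318983,  0.0982319 ,  0.97996273, -0.00536965]), 'contact_force': array([-0.91446896,  2.49348702,  6.81637954]), 'wrist_torque': array([0.75350923, 0.41861254, 0.27902222]), 'finger_force': 29.970518197951606, 'width': 49.49735387263138}
[211. 208.] 176 [448.6 169.2] [50.5 49.7] 10.7 100.6
[236. 223.] 170 [389.9  72.2] [49.5 50. ] 71.0 100.2
[206. 239.] 172 [335.8 190.5] [49.  48.8] 43.2 100.6
[185. 258.] 187 [265.6 268.3] [49.  50.3] 44.1 100.7
```

View pics/g1.png

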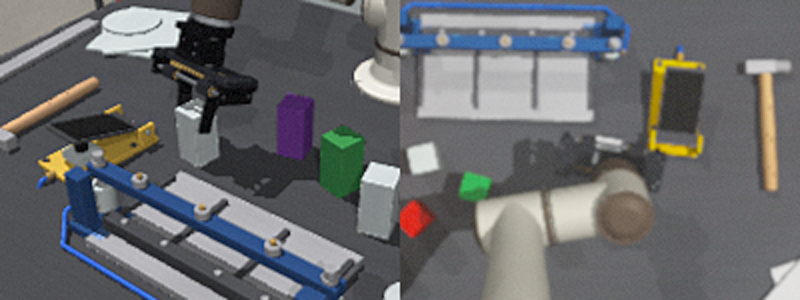

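The view shows the gripper around the right block at (195,130) in the left half, gripped at 49.5 mm. The wrist is near its j5 limit because of the forward tilt. Sliding towards the fence relieves that.

```bash
python3 - <<'E'
from h import *
p,R=now(); print((R*Ro.from_matrix(np.diag([-1,1,-1.]))).as_euler('ZYX',degrees=True))
rows([(press(-32,-120,86),PY,-19,5),(press(-24,-120,86),PY,-19,3)])
E
```

```text
[-11.7024275  -19.90642901   1.43290734]
-- [ 490. -104.   76.] 5
[-0.06, 0.04, -0.32] [-0.06, 0.34, 0.03]
[-0.06, 0.04, -0.32] [-0.07, 0.33, 0.03]
[-0.06, 0.04, -0.32] [-0.08, 0.33, 0.03]
[-0.06, 0.04, -0.32] [-0.09, 0.33, 0.03]
[-0.06, 0.04, -0.32] [-0.1, 0.33, 0.04]
-- [ 498. -104.   76.] 3
[0.0, -0.0, 0.0] [-0.05, -0.0, 0.02]
[0.0, -0.0, 0.0] [-0.05, -0.0, 0.02]
[0.0, -0.0, 0.0] [-0.05, -0.0, 0.02]
```

Call:
{"op": "carry_out", "data": {
  "plan": [
    {"dr": [-0.06,0.04,-0.32],"xyz": [-0.06,0.34,0.03],"jaw": -0.2},
    {"dr": [-0.06,0.04,-0.32],"xyz": [-0.07,0.33,0.03],"jaw": -0.2},
    {"dr": [-0.06,0.04,-0.32],"xyz": [-0.08,0.33,0.03],"jaw": -0.2},
    {"dr": [-0.06,0.04,-0.32],"xyz": [-0.09,0.33,0.03],"jaw": -0.2},
    {"dr": [-0.06,0.04,-0.32],"xyz": [-0.1,0.33,0.03],"jaw": -0.2},
    {"dr": [0,0,0],"xyz": [0,0,0],"jaw": -0.2},
    {"dr": [0,0,0],"xyz": [0,0,0],"jaw": -0.2}
  ]
}}

```text
t: 3.88
eef_pos: [488.2, -104.4, 75.7]
ee_rot: [0.161, 0.028, 0.987, -0.003]
contact_force: [-0.3, -0.1, -6.4]
width: 49.8
finger_force: 30.0
```

```bash
python3 - <<'E'
from h import *
p,R=now(); print((R*Ro.from_matrix(np.diag([-1,1,-1.]))).as_euler('ZYX',degrees=True),p,status.state()["qpos"])
E
```

```text
[ -3.25269079 -18.57465774   0.2005485 ] [ 488.21951881 -104.44061186   75.67666524] [ 0.13016939  0.24281936 -0.85328734  0.34680354 -0.16480204 -2.09063664]
```

Call:
{"op": "carry_out", "data": {
  "plan": [
    {"dr": [0,0,0],"xyz": [-0.05,0,0.04],"jaw": -0.2},
    {"dr": [0,0,0],"xyz": [-0.05,0,0.03],"jaw": -0.2},
    {"dr": [0,0,0],"xyz": [-0.05,0,0.03],"jaw": -0.2},
    {"dr": [0,0,0],"xyz": [0,0,0],"jaw": -0.2}
  ]
}}

```text
t: 4.38
eef_pos: [499.5, -105.1, 75.3]
ee_rot: [0.164, 0.028, 0.986, -0.003]
contact_force: [-1.1, -1.8, 1.3]
width: 50.0
finger_force: 30.0
```

```bash
python3 - <<'E'
from h import *
p,R=now(); print((R*Ro.from_matrix(np.diag([-1,1,-1.]))).as_euler('ZYX',degrees=True),p,status.state()["qpos"])
s=capture("scene")
cv2.imwrite("pics/g2.png",cv2.resize(s["pixels"][110:260,120:320],(600,450),interpolation=2))
E
```

```text
[ -3.25516602 -18.90550405   0.24670537] [ 499.46990428 -105.12153809   75.30544693] [ 0.12620392  0.25840968 -0.82965089  0.33688861 -0.16635026 -2.07667591]
```

View pics/g2.png

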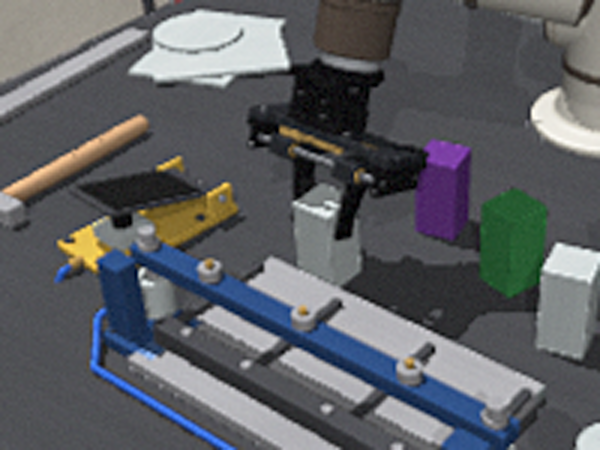

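The block at (330,235) stands upright in the grip, just short of the fence.

Call:
{"op": "carry_out", "data": {
  "plan": [
    {"dr": [0,0,0],"xyz": [-0.05,0,0.02],"jaw": -0.2},
    {"dr": [0,0,0],"xyz": [-0.05,0,0.02],"jaw": -0.2},
    {"dr": [0,0,0],"xyz": [-0.05,0,0.02],"jaw": -0.2},
    {"dr": [0,0,0],"xyz": [0,0,0],"jaw": -0.2}
  ]
}}

```text
t: 4.92
eef_pos: [506.5, -105.6, 75.6]
ee_rot: [0.164, 0.028, 0.986, -0.003]
contact_force: [-7.7, 0.3, 14.6]
width: 49.4
finger_force: 30.0
```

```bash
python3 - <<'E'
from h import *
p,R=now(); print((R*Ro.from_matrix(np.diag([-1,1,-1.]))).as_euler('ZYX',degrees=True),p,status.state()["contact_force"],status.state()["wrist_torque"])
E
```

```text
[ -3.24830002 -18.879767     0.21218168] [ 506.51986559 -105.62960898   75.63082214] [-7.67766855  0.26750641 14.62517435] [0.04243113 1.59056945 0.06091757]
```

```bash
cat >> h.py <<'E'
def tip(dx,dz,t0,th,n,up=0,start=None):
    "rotate about the edge lying dx ahead of and dz below the grasp point"
    p,R=start or now(); g=p-R.apply([0,0,11]); X=Ro.from_euler('z',PY,degrees=True)
    piv=g+X.apply([dx,0,-dz]); T=[]
    for k in range(1,n+1):
        a=th*k/n
        T.append((piv+X.apply(Ro.from_euler('y',a,degrees=True).apply([-dx,0,dz]))+[0,0,up*min(1,k/3)],PY,t0+a,1))
    rows(T,(p,R))
E
python3 - <<'E'
from h import *
tip(23,70,-18.9,50,10,2)
E
```

```text
-- [ 512. -106.   78.] 1
[0.03, 1.0, -0.03] [-0.11, -0.0, -0.01]
-- [ 517. -106.   79.] 1
[-0.0, 1.0, -0.0] [-0.11, 0.0, -0.01]
-- [ 523. -107.   81.] 1
[0.0, 1.0, -0.0] [-0.11, -0.0, -0.01]
-- [ 528. -107.   81.] 1
[0.0, 1.0, 0.0] [-0.11, 0.0, 0.01]
-- [ 533. -107.   80.] 1
[-0.0, 1.0, -0.0] [-0.11, -0.0, 0.01]
-- [ 539. -107.   79.] 1
[0.0, 1.0, -0.0] [-0.11, 0.0, 0.01]
-- [ 544. -108.   78.] 1
[0.0, 1.0, 0.0] [-0.11, -0.0, 0.01]
-- [ 549. -108.   76.] 1
[-0.0, 1.0, 0.0] [-0.11, 0.0, 0.01]
-- [ 554. -108.   74.] 1
[0.0, 1.0, 0.0] [-0.11, -0.0, 0.01]
-- [ 559. -109.   71.] 1
[-0.0, 1.0, 0.0] [-0.11, 0.0, 0.01]
```

Call:
{"op": "carry_out", "data": {
  "plan": [
    {"dr": [0,1,0],"xyz": [-0.11,0,-0.01],"jaw": -0.2},
    {"dr": [0,1,0],"xyz": [-0.11,0,-0.01],"jaw": -0.2},
    {"dr": [0,1,0],"xyz": [-0.11,0,-0.01],"jaw": -0.2},
    {"dr": [0,1,0],"xyz": [-0.11,0,0.01],"jaw": -0.2},
    {"dr": [0,0,0],"xyz": [0,0,0],"jaw": -0.2}
  ]
}}

```text
t: 5.55
eef_pos: [526.8, -106.5, 77.1]
ee_rot: [-0.013, 0.028, 1.0, 0.002]
contact_force: [-0.9, 0.3, -6.3]
width: 49.6
finger_force: 30.0
```

```bash
python3 - <<'E'
from h import *
p,R=now(); print((R*Ro.from_matrix(np.diag([-1,1,-1.]))).as_euler('ZYX',degrees=True),p,status.state()["qpos"])
E
```

```text
[-3.25629768  1.44568488  0.23553335] [ 526.75225161 -106.52364359   77.14435518] [ 0.09774104  0.41353539 -0.38155376 -0.0110767  -0.80003636 -1.71760872]
```

Call:
{"op": "carry_out", "data": {
  "plan": [
    {"dr": [0,1,0],"xyz": [-0.11,0,-0.01],"jaw": -0.2},
    {"dr": [0,1,0],"xyz": [-0.11,0,0],"jaw": -0.2},
    {"dr": [0,1,0],"xyz": [-0.11,0,0.01],"jaw": -0.2},
    {"dr": [0,1,0],"xyz": [-0.11,0,0.01],"jaw": -0.2},
    {"dr": [0,1,0],"xyz": [-0.11,0,0.01],"jaw": -0.2},
    {"dr": [0,1,0],"xyz": [-0.11,0,0.01],"jaw": -0.2},
    {"dr": [0,0,0],"xyz": [0,0,0],"jaw": -0.2}
  ]
}}

```text
t: 6.42
eef_pos: [558.3, -108.3, 67.3]
ee_rot: [-0.269, 0.027, 0.963, 0.009]
contact_force: [-0.4, 0.2, -6.9]
width: 49.9
finger_force: 30.0
```

```bash
python3 - <<'E'
from h import *
p,R=now(); print((R*Ro.from_matrix(np.diag([-1,1,-1.]))).as_euler('ZYX',degrees=True),p,status.state()["qpos"])
s=capture("scene")
cv2.imwrite("pics/g3.png",cv2.resize(s["pixels"][110:260,120:320],(600,450),interpolation=2))
E
```

```text
[-3.10478012 31.23881736  0.24049856] [ 558.34834392 -108.28949931   67.30403761] [ 0.05861992  0.72297255  0.07773142 -0.0629246  -1.46774961 -1.66090245]
```

View pics/g3.png

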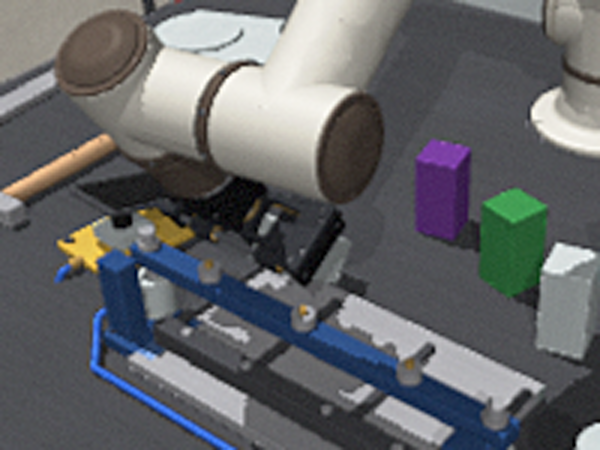

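The block at (340,260) is tilted about 50° over the fence, past its tipping point. Releasing it, then raising the hand.

Call:
{"op": "carry_out", "data": {
  "plan": [
    {"dr": [0,0,0],"xyz": [0,0,0],"jaw": 0.6},
    {"dr": [0,0,0],"xyz": [0,0,0],"jaw": 0.8},
    {"dr": [0,0,0],"xyz": [0,0,0],"jaw": 1},
    {"dr": [0,0,0],"xyz": [0,0,0],"jaw": 1},
    {"dr": [0,-1,0],"xyz": [0.3,0,-0.6],"jaw": 1},
    {"dr": [0,-1,0],"xyz": [0.3,0,-0.7],"jaw": 1},
    {"dr": [0,-1,0],"xyz": [0.3,0,-0.8],"jaw": 1},
    {"dr": [0,-1,0],"xyz": [0.2,0,-0.8],"jaw": 1},
    {"dr": [0,-1,0],"xyz": [0.1,0,-0.8],"jaw": 1},
    {"dr": [0,-1,0],"xyz": [0,0,0],"jaw": 1}
  ]
}}

```text
t: 7.72
eef_pos: [569.8, -109.9, 270.3]
ee_rot: [-0.005, 0.028, 1.0, 0.002]
contact_force: [-0.3, 0.4, -1.0]
width: 87.4
finger_force: 0.0
```

```bash
python3 - <<'E'
from h import *
p,R=now(); print(p)
s=capture("scene"); c=capture("top")
for b in blobs(s,60,73,20)+blobs(c,60,73): print(*b[:6])
cv2.imwrite("pics/g4.png",cv2.resize(np.hstack([s["pixels"][110:260,120:320],c["pixels"][130:280,200:400]]),(800,300),interpolation=2))
E
```

```text
[ 569.81533234 -109.90861891  270.29276316]
[78. 54.] 199 [ -304.8 -1997.9] [ 41. 798.] 89.9 66.7
[279.  59.] 100 [-876.8 -723.8] [352.   33.8] 89.5 66.3
[228.  60.] 58 [ -703.5 -1001.1] [ 81.1 189.2] 49.7 66.9
[324.  67.] 92 [-875.8 -399.3] [ 26.7 288.9] 1.0 66.6
[15. 69.] 74 [  196.2 -2000.9] [199.1  30.8] 1.4 66.1
[376.  76.] 40 [-876.8  -62.2] [89.2 23.8] 89.4 66.9
[450.  91.] 330 [-833.9  306.2] [615.1  32.3] 89.8 65.9
[ 23. 134.] 164 [  654.8 -1045.2] [206.9  15.5] 2.8 66.8
[322. 141.] 87 [37.1  9.2] [ 51.1 117.3] 18.7 66.6
[467. 166.] 96 [-69.6 518.3] [121.   22.5] 31.3 66.2
[165. 173.] 145 [ 554.8 -336.7] [80.5 60.9] 76.4 66.0
[266. 172.] 56 [355.9 -41.1] [29.8 61.4] 46.7 66.5
[492. 181.] 121 [ -4.  607.7] [ 12.4 111.8] 19.5 66.6
[363. 190.] 77 [282.7 265.4] [34.  67.2] 3.7 66.2
[222. 191.] 150 [ 527.2 -107.6] [51.6 70.2] 86.6 66.3
[290. 189.] 73 [405.3  75.6] [36.6 67.8] 28.3 66.4
[331. 193.] 77 [352.9 187.1] [35.4 65.9] 1.2 66.9
[170. 202.] 40 [ 663.4 -204.5] [19.6 37.5] 0.4 63.4
[160. 209.] 44 [ 705.5 -200.5] [20.9 36.4] 39.5 66.9
[308. 211.] 59 [471.9 169.8] [11.6 50.1] 22.2 66.6
[287. 262.] 45 [679.8 219.1] [13.9 28.3] 67.5 63.0
[274. 272.] 60 [728.1 209.1] [18.4 39. ] 28.3 66.7
[317. 298.] 80 [735.5 327.2] [22.2 50.3] 18.2 66.7
[339. 177.] 229 [ 554.2 -330.7] [81.4 59.9] 74.2 66.1
[281. 190.] 121 [ 515.3 -101.8] [47.1 49.2] 89.2 66.0
[120. 350.] 143 [-85.2 533.4] [176.6  54.3] 27.2 67.3
```

View pics/g4.png

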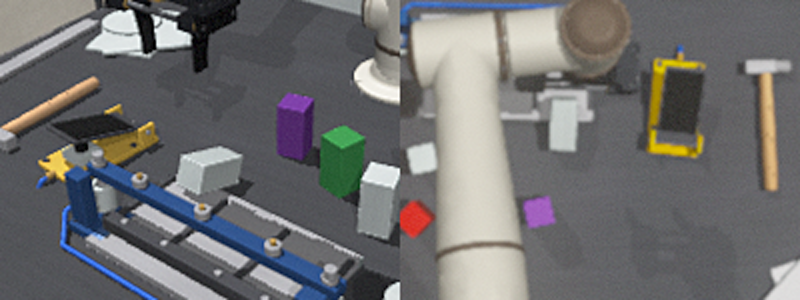

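The block at (210,170) in the left half now lies over the fence with its robot-side face up. I'll check its extent.

```bash
cat >> h.py <<'E'
def lying(c,y0,z0,x0=-80,x1=165,zt=(50,80)):
    W=cloud(c); Q=Ro.from_euler('z',-PY,degrees=True).apply((W-PO).reshape(-1,3))
    k=(abs(Q[:,1]-y0)<45)&(Q[:,2]>zt[0])&(Q[:,2]<zt[1])&(Q[:,0]>x0)&(Q[:,0]<x1)
    q=Q[k]; A=np.c_[q[:,:2],np.ones(len(q))]
    if len(q)<10: return print("none")
    s=np.linalg.lstsq(A,q[:,2],rcond=None)[0]; r=cv2.minAreaRect(q[:,:2].astype(np.float32))
    print(len(q),"x",np.percentile(q[:,0],[1,99]).round(1),"y",np.percentile(q[:,1],[1,99]).round(1),"slopes",s.round(3),np.round(r[0],1),np.round(r[1],1),round(r[2],1))
E
python3 - <<'E'
from h import *
s=capture("scene")
lying(s,-120,0)
lying(s,-120,0,zt=(62,70))
W=cloud(s); Q=Ro.from_euler('z',-PY,degrees=True).apply((W-PO).reshape(-1,3)).reshape(W.shape)
for r in range(176,204,3): print(r,[tuple(Q[r,c].round().astype(int)) for c in range(206,246,4)])
E
```

```text
348 x [-52.8  48. ] y [-146.9  -95.1] slopes [ 0.103 -0.082 53.28 ] [  50.1 -117.8] [213.6  58.3] 5.2
95 x [-21.5  43.4] y [-147.2  -95.6] slopes [ 2.4000e-02 -1.0000e-02  6.4682e+01] [  11.  -121.5] [52.7 66.3] 87.8
176 [(np.int64(-92), np.int64(-292), np.int64(1)), (np.int64(-102), np.int64(-282), np.int64(0)), (np.int64(-109), np.int64(-267), np.int64(2)), (np.int64(-118), np.int64(-256), np.int64(1)), (np.int64(-129), np.int64(-245), np.int64(0)), (np.int64(-136), np.int64(-232), np.int64(1)), (np.int64(-148), np.int64(-222), np.int64(-1)), (np.int64(-150), np.int64(-205), np.int64(4)), (np.int64(-162), np.int64(-196), np.int64(2)), (np.int64(-174), np.int64(-186), np.int64(-1))]
179 [(np.int64(-80), np.int64(-281), np.int64(-2)), (np.int64(-85), np.int64(-265), np.int64(2)), (np.int64(-95), np.int64(-255), np.int64(1)), (np.int64(-102), np.int64(-241), np.int64(2)), (np.int64(-113), np.int64(-231), np.int64(0)), (np.int64(-121), np.int64(-219), np.int64(1)), (np.int64(-130), np.int64(-207), np.int64(1)), (np.int64(-138), np.int64(-194), np.int64(2)), (np.int64(-146), np.int64(-1
[... 3082 characters left out ...]
p.int64(52)), (np.int64(18), np.int64(-97), np.int64(43)), (np.int64(-2), np.int64(-98), np.int64(30)), (np.int64(-21), np.int64(-97), np.int64(19)), (np.int64(-41), np.int64(-97), np.int64(7)), (np.int64(-52), np.int64(-89), np.int64(4))]
203 [(np.int64(44), np.int64(-162), np.int64(17)), (np.int64(36), np.int64(-152), np.int64(17)), (np.int64(48), np.int64(-122), np.int64(38)), (np.int64(48), np.int64(-104), np.int64(46)), (np.int64(37), np.int64(-97), np.int64(42)), (np.int64(17), np.int64(-98), np.int64(30)), (np.int64(-1), np.int64(-98), np.int64(19)), (np.int64(-23), np.int64(-100), np.int64(4)), (np.int64(-35), np.int64(-93), np.int64(0)), (np.int64(-44), np.int64(-83), np.int64(-1))]
```

The block leans on the fence edge, nose up about 18°, centre at press (−5,−121) and tail on the bench. I'll grip near its tail, level it and slide it home in the same grip.

```bash
python3 - <<'E'
from h import *
rows([(press(-37,-121,140),PY,-12,5),(press(-37,-121,38),PY,-12,3)])
E
```

```text
-- [ 483. -104.  129.] 5
[0.01, -0.53, -0.0] [0.32, 0.0, 0.56]
[0.01, -0.53, -0.0] [0.35, 0.0, 0.54]
[0.01, -0.53, -0.0] [0.37, 0.0, 0.52]
[0.01, -0.53, -0.0] [0.4, 0.0, 0.51]
[0.01, -0.53, -0.0] [0.42, 0.0, 0.49]
-- [ 483. -104.   27.] 3
[-0.0, 0.0, 0.0] [0.14, 0.0, 0.67]
[-0.0, 0.0, 0.0] [0.14, 0.0, 0.67]
[-0.0, 0.0, 0.0] [0.14, 0.0, 0.67]
```

Call:
{"op": "carry_out", "data": {
  "plan": [
    {"dr": [0,-0.53,0],"xyz": [0.32,0,0.56],"jaw": 1},
    {"dr": [0,-0.53,0],"xyz": [0.35,0,0.54],"jaw": 1},
    {"dr": [0,-0.53,0],"xyz": [0.37,0,0.52],"jaw": 1},
    {"dr": [0,-0.53,0],"xyz": [0.4,0,0.5],"jaw": 1},
    {"dr": [0,-0.53,0],"xyz": [0.42,0,0.5],"jaw": 1},
    {"dr": [0,0,0],"xyz": [0.1,0,0.5],"jaw": 1},
    {"dr": [0,0,0],"xyz": [0.1,0,0.5],"jaw": 1},
    {"dr": [0,0,0],"xyz": [0.1,0,0.5],"jaw": 1},
    {"dr": [0,0,0],"xyz": [0.1,0,0.5],"jaw": 1},
    {"dr": [0,0,0],"xyz": [0,0,0],"jaw": 1}
  ]
}}

```text
t: 9.12
eef_pos: [483.9, -104.6, 23.3]
ee_rot: [0.101, 0.028, 0.995, -0.002]
contact_force: [0.0, 0.2, 0.4]
width: 87.1
finger_force: 0.0
```

Call:
{"op": "carry_out", "data": {
  "plan": [
    {"dr": [0,0,0],"xyz": [0,0,0],"jaw": -0.2},
    {"dr": [0,0,0],"xyz": [0,0,0],"jaw": -0.2},
    {"dr": [0,0,0],"xyz": [0,0,0],"jaw": -0.2},
    {"dr": [0,0,0],"xyz": [0,0,0],"jaw": -0.2},
    {"dr": [0,0,0],"xyz": [0,0,0],"jaw": -0.2},
    {"dr": [0,0,0],"xyz": [0,0,0],"jaw": -0.2}
  ],
  "grip_force": 55
}}

```text
t: 9.88
eef_pos: [485.7, -104.2, 26.4]
ee_rot: [0.105, 0.028, 0.994, -0.001]
contact_force: [-1.8, 0.3, 4.5]
width: 49.6
finger_force: 55.0
```

```bash
cat >> h.py <<'E'
def info():
    p,R=now(); g=p-R.apply([0,0,11]); s=status.state()
    print("grasp in press",Ro.from_euler('z',-PY,degrees=True).apply(g-PO).round(1),"yaw/tilt",(R*Ro.from_matrix(np.diag([-1,1,-1.]))).as_euler('ZYX',degrees=True).round(1),"F",s["contact_force"].round(1),"w",round(s["width"],1),"q5",round(s["qpos"][4],2))
E
python3 - <<'E'
from h import *
info()
s=capture("scene"); lying(s,-120,0)
rows([(press(-20,-121,52),PY,-12,2),(press(0,-121,52),PY,6,4),(press(14,-121,43),PY,6,2)])
E
```

```text
grasp in press [ -34.6 -120.7   37.1] yaw/tilt [ -3.2 -12.    0.2] F [-1.8  0.3  4.5] w 49.6 q5 -0.24
429 x [-49.7  45.6] y [-159.5  -82.7] slopes [ 5.1000e-02 -6.2000e-02  5.7673e+01] [  -2.  -122.5] [82.9 99.7] 89.5
-- [ 500. -105.   41.] 2
[0.02, 0.0, -0.01] [-0.17, -0.0, -0.12]
[0.02, 0.0, -0.01] [-0.17, -0.0, -0.12]
-- [ 517. -106.   41.] 4
[-0.0, 0.9, -0.0] [-0.08, -0.0, 0.02]
[-0.0, 0.9, -0.0] [-0.08, -0.0, 0.01]
[-0.0, 0.9, -0.0] [-0.08, -0.0, 0.01]
[-0.0, 0.9, -0.0] [-0.08, -0.0, -0.0]
-- [ 531. -107.   32.] 2
[0.0, -0.0, 0.0] [-0.15, 0.0, 0.07]
[0.0, -0.0, 0.0] [-0.15, 0.0, 0.07]
```

Call:
{"op": "carry_out", "data": {
  "plan": [
    {"dr": [0,0,0],"xyz": [-0.17,0,-0.12],"jaw": -0.2},
    {"dr": [0,0,0],"xyz": [-0.17,0,-0.12],"jaw": -0.2},
    {"dr": [0,0.9,0],"xyz": [-0.08,0,0.02],"jaw": -0.2},
    {"dr": [0,0.9,0],"xyz": [-0.08,0,0],"jaw": -0.2},
    {"dr": [0,0.9,0],"xyz": [-0.08,0,0],"jaw": -0.2},
    {"dr": [0,0.9,0],"xyz": [-0.08,0,0],"jaw": -0.2},
    {"dr": [0,0,0],"xyz": [-0.15,0,0.05],"jaw": -0.2},
    {"dr": [0,0,0],"xyz": [-0.15,0,0.05],"jaw": -0.2},
    {"dr": [0,0,0],"xyz": [0,0,0],"jaw": -0.2}
  ]
}}

```text
t: 11.05
eef_pos: [528.6, -107.1, 37.3]
ee_rot: [-0.054, 0.027, 0.998, 0.003]
contact_force: [-5.6, 0.3, 10.4]
width: 49.9
finger_force: 55.0
```

```bash
python3 - <<'E'
from h import *
info()
s=capture("scene"); lying(s,-120,0,zt=(52,85)); lying(s,-120,0,zt=(60,85))
cv2.imwrite("pics/g5.png",cv2.resize(s["pixels"][130:230,150:290],(700,500),interpolation=2))
E
```

```text
grasp in press [  11.8 -121.3   48.2] yaw/tilt [-3.1  6.2  0.1] F [-5.6  0.3 10.4] w 49.9 q5 -0.82
391 x [  9.4 155.4] y [-159.2  -83.7] slopes [ 0.056 -0.106 50.855] [  82. -122.] [150.3  86.5] 0.5
340 x [ 10.9 155.4] y [-160.5  -83.1] slopes [ 5.8000e-02 -5.6000e-02  5.8054e+01] [  82.1 -120.3] [ 86.5 148.9] 89.2
```

View pics/g5.png

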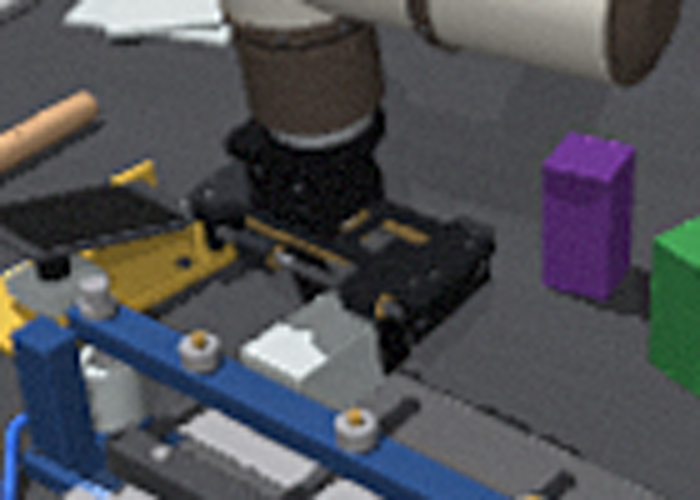

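Call:
{"op": "carry_out", "data": {
  "plan": [
    {"dr": [0,0,0],"xyz": [-0.1,0,0.04],"jaw": -0.2},
    {"dr": [0,0,0],"xyz": [-0.15,0,0.03],"jaw": -0.2},
    {"dr": [0,0,0],"xyz": [-0.15,0,0],"jaw": -0.2},
    {"dr": [0,0,0],"xyz": [-0.15,0,0],"jaw": -0.2},
    {"dr": [0,0,0],"xyz": [0,0,0],"jaw": -0.2},
    {"dr": [0,0,0],"xyz": [0,0,0],"jaw": 0.5},
    {"dr": [0,0,0],"xyz": [0,0,0],"jaw": 0.5},
    {"dr": [0,0,0],"xyz": [0,0,0],"jaw": 0.5}
  ]
}}

```text
t: 12.1
eef_pos: [557.4, -108.1, 28.9]
ee_rot: [-0.052, 0.028, 0.998, 0.003]
contact_force: [0.1, -0.3, -0.6]
width: 64.1
finger_force: 0.0
```

```bash
python3 - <<'E'
from h import *
info()
s=capture("scene"); lying(s,-120,0,zt=(62,70),x1=125); 
E
```

```text
grasp in press [  40.7 -120.7   39.8] yaw/tilt [-3.1  6.   0.2] F [ 0.1 -0.3 -0.6] w 64.1 q5 -0.84
195 x [ 21.5 101.9] y [-161.3  -79.9] slopes [ 1.3000e-02 -1.2000e-02  6.4712e+01] [  65.4 -130. ] [83.3 75.9] 63.4
```

```bash
python3 - <<'E'
from h import *
rows([(press(33,-120.5,47),PY,0,2)])
E
```

```text
-- [ 551. -108.   36.] 2
[0.02, -0.6, -0.01] [0.07, 0.0, -0.07]
[0.02, -0.6, -0.01] [0.07, 0.0, -0.07]
```

Call:
{"op": "carry_out", "data": {
  "plan": [
    {"dr": [0,-0.6,0],"xyz": [0.07,0,-0.07],"jaw": 0.5},
    {"dr": [0,-0.6,0],"xyz": [0.07,0,-0.07],"jaw": 0.5},
    {"dr": [0,0,0],"xyz": [0,0,0],"jaw": -0.2},
    {"dr": [0,0,0],"xyz": [0,0,0],"jaw": -0.2},
    {"dr": [0,0,0],"xyz": [0,0,0],"jaw": -0.2},
    {"dr": [0,0,0],"xyz": [-0.2,0,0],"jaw": -0.2},
    {"dr": [0,0,0],"xyz": [-0.2,0,0],"jaw": -0.2},
    {"dr": [0,0,0],"xyz": [-0.2,0,0],"jaw": -0.2},
    {"dr": [0,0,0],"xyz": [0,0,0],"jaw": -0.2}
  ],
  "grip_force": 25
}}

```text
t: 13.28
eef_pos: [582.8, -109.6, 36.2]
ee_rot: [0.002, 0.028, 1.0, 0.002]
contact_force: [2.2, -1.0, -1.5]
width: 49.5
finger_force: 24.9
```

Call:
{"op": "carry_out", "data": {
  "plan": [
    {"dr": [0,0,0],"xyz": [-0.06,0,0],"jaw": -0.2},
    {"dr": [0,0,0],"xyz": [-0.06,0,0],"jaw": -0.2},
    {"dr": [0,0,0],"xyz": [0,0,0],"jaw": -0.2}
  ]
}}

```text
t: 13.65
eef_pos: [586.5, -109.8, 36.2]
ee_rot: [-0.0, 0.028, 1.0, 0.002]
contact_force: [-2.2, -1.0, 2.2]
width: 50.0
finger_force: 25.0
```

```bash
python3 - <<'E'
from h import *
info()
s=capture("scene"); lying(s,-120,0,zt=(63,69),x1=125); 
E
```

```text
grasp in press [  68.7 -120.9   47.2] yaw/tilt [-3.2  0.   0.2] F [-2.2 -1.   2.2] w 50.0 q5 -0.74
111 x [ 63.6 101.1] y [-151.2  -85.1] slopes [ 1.1000e-02 -1.8000e-02  6.3784e+01] [  83.8 -120. ] [67.8 39. ] 84.7
```

Call:
{"op": "carry_out", "data": {
  "plan": [
    {"dr": [0,0,0],"xyz": [-0.06,0,0],"jaw": -0.2},
    {"dr": [0,0,0],"xyz": [-0.06,0,0],"jaw": -0.2},
    {"dr": [0,0,0],"xyz": [0,0,0],"jaw": -0.2}
  ]
}}

```text
t: 14.08
eef_pos: [593.2, -110.2, 36.2]
ee_rot: [0.0, 0.028, 1.0, 0.002]
contact_force: [-2.0, 0.1, 0.3]
width: 49.8
finger_force: 25.3
```

```bash
python3 - <<'E'
from h import *
info()
E
```

```text
grasp in press [  75.4 -120.9   47.2] yaw/tilt [-3.2 -0.   0.2] F [-2.   0.1  0.3] w 49.8 q5 -0.75
```

Call:
{"op": "carry_out", "data": {
  "plan": [
    {"dr": [0,0,0],"xyz": [-0.04,0,0],"jaw": -0.2},
    {"dr": [0,0,0],"xyz": [-0.03,0,0],"jaw": -0.2},
    {"dr": [0,0,0],"xyz": [0,0,0],"jaw": -0.2}
  ]
}}

```text
t: 14.45
eef_pos: [595.1, -110.4, 36.2]
ee_rot: [-0.001, 0.028, 1.0, 0.002]
contact_force: [-4.3, 0.9, 2.3]
width: 49.6
finger_force: 24.9
```

```bash
python3 - <<'E'
from h import *
info()
s=capture("scene"); c=capture("top")
W=cloud(s); 
cv2.imwrite("pics/g6.png",cv2.resize(np.hstack([s["pixels"][150:250,150:290],c["pixels"][120:220,230:370]]),(800,286),interpolation=2))
E
```

```text
grasp in press [  77.3 -120.9   47.2] yaw/tilt [-3.2  0.2  0.2] F [-4.3  0.9  2.3] w 49.6 q5 -0.76
```

View pics/g6.png

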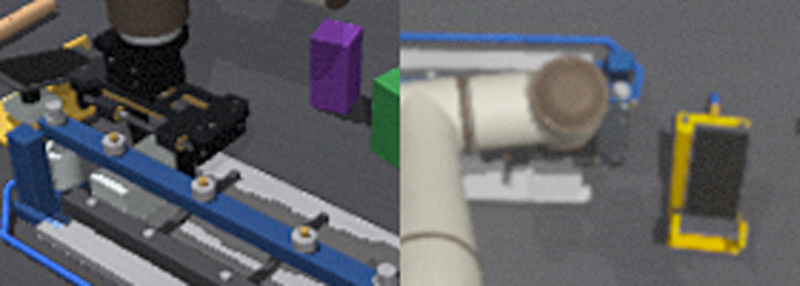

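The block's nose at (120,190) has passed under the beam. One more small push.

Call:
{"op": "carry_out", "data": {
  "plan": [
    {"dr": [0,0,0],"xyz": [-0.05,0,0],"jaw": -0.2},
    {"dr": [0,0,0],"xyz": [-0.04,0,0],"jaw": -0.2},
    {"dr": [0,0,0],"xyz": [0,0,0],"jaw": -0.2}
  ]
}}

```text
t: 14.92
eef_pos: [595.5, -110.8, 36.2]
ee_rot: [-0.006, 0.028, 1.0, 0.002]
contact_force: [-12.5, 1.3, 8.7]
width: 49.8
finger_force: 25.0
```

```bash
python3 - <<'E'
from h import *
info()
s=capture("scene")
W=cloud(s);Q=Ro.from_euler('z',-PY,degrees=True).apply((W-PO).reshape(-1,3))
k=(abs(Q[:,1]+120)<28)&(Q[:,2]>30)&(Q[:,2]<72)&(Q[:,0]>120)&(Q[:,0]<185); q=Q[k]
for lo in range(24,72,6):
    j=(q[:,2]>lo)&(q[:,2]<=lo+6)
    if j.sum()>3: print(lo,j.sum(),np.percentile(q[j,0],[5,50,95]).round(1))
E
```

```text
grasp in press [  77.8 -121.3   47.2] yaw/tilt [-3.2  0.7  0.2] F [-12.5   1.3   8.7] w 49.8 q5 -0.77
30 28 [123.3 182.7 184.7]
36 56 [135.2 174.5 184.6]
42 109 [134.6 170.1 183.9]
48 26 [136.7 160.8 162.8]
54 26 [143.7 161.2 163. ]
60 46 [144.9 158.1 163.3]
66 52 [144.7 155.1 161.9]
```

Home: 12.5 N against the stop. My press origin was about 2.5 mm short, so I'm updating it. Releasing and going to the left block.

Call:
{"op": "carry_out", "data": {
  "plan": [
    {"dr": [0,0,0],"xyz": [0.05,0,0],"jaw": -0.2},
    {"dr": [0,0,0],"xyz": [0.04,0,0],"jaw": 0.4},
    {"dr": [0,0,0],"xyz": [0,0,0],"jaw": 0.5},
    {"dr": [0,0,0],"xyz": [0,0,0],"jaw": 0.5},
    {"dr": [0,0,0],"xyz": [0.2,0,-0.6],"jaw": 0.5},
    {"dr": [0,0,0],"xyz": [0.3,0,-1],"jaw": 1},
    {"dr": [0,0,0],"xyz": [0.3,0,-1],"jaw": 1},
    {"dr": [0,0,0],"xyz": [0,0,-1],"jaw": 1}
  ]
}}

```text
t: 15.98
eef_pos: [555.6, -108.8, 218.3]
ee_rot: [0.0, 0.028, 1.0, 0.002]
contact_force: [-0.0, -0.4, 0.4]
width: 84.4
finger_force: 0.0
```

```bash
sed -i 's/PO=np.array(.*/PO=np.array([527,14.4,0]); PY=-3.1/' h.py; sed -i 's/^PO=.*PY=-3.1.*PY.*/PO=np.array([527,14.4,0]); PY=-3.1/' h.py; python3 - <<'E'
from h import *
info()
s=capture("scene"); c=capture("top")
lying(s,-120,0,zt=(63,69),x1=125)
for b in blobs(c,92,108): print(*b[:6])
rows([((448.5,169,190),10.7,-9,9),((448.5,169,68),10.7,-9,3)])
E
```

```text
grasp in press [  35.2 -121.5  229.3] yaw/tilt [-3.2 -0.   0.2] F [-0.  -0.4  0.4] w 84.4 q5 -1.12
130 x [59.8 98.7] y [-147.7  -97.7] slopes [ 2.0000e-03 -1.4000e-02  6.4999e+01] [  79.7 -123.8] [54.4 39.7] 86.5
[199. 139.] 49 [719.9 208.4] [31.7 26.2] 88.3 104.2
[205. 149.] 104 [675.4 183.4] [92.3 26.2] 84.9 98.5
[211. 208.] 175 [448.1 169.4] [50.1 50.2] 11.1 100.4
[269. 235.] 177 [340.9 -47.8] [49.8 49.3] 10.9 100.4
[206. 239.] 177 [335.5 190.5] [49.  48.7] 44.2 100.6
[185. 258.] 190 [265.6 268.2] [48.5 50.6] 44.3 100.5
[ 97. 346.] 495 [-103.4  605.3] [200.4 176.4] 24.0 99.8
-- [450. 169. 179.] 9
[-0.02, -0.18, -0.31] [0.28, 0.6, 0.1]
[-0.02, -0.18, -0.31] [0.26, 0.61, 0.09]
[-0.02, -0.18, -0.31] [0.25, 0.62, 0.09]
[-0.02, -0.18, -0.31] [0.23, 0.62, 0.09]
[-0.02, -0.18, -0.31] [0.22, 0.63, 0.09]
[-0.02, -0.18, -0.31] [0.2, 0.64, 0.08]
[-0.02, -0.18, -0.31] [0.19, 0.64, 0.08]
[-0.02, -0.18, -0.31] [0.17, 0.65, 0.08]
[-0.02, -0.18, -0.31] [0.16, 0.65, 0.08]
-- [450. 169.  57.] 3
[-0.0, -0.0, 0.0] [0.13, -0.0, 0.8]
[-0.0, -0.0, 0.0] [0.13, -0.0, 0.8]
[-0.0, -0.0, 0.0] [0.13, -0.0, 0.8]
```

Call:
{"op": "carry_out", "data": {
  "plan": [
    {"dr": [0,-0.18,-0.31],"xyz": [0.28,0.6,0.1],"jaw": 1},
    {"dr": [0,-0.18,-0.31],"xyz": [0.26,0.61,0.09],"jaw": 1},
    {"dr": [0,-0.18,-0.31],"xyz": [0.25,0.62,0.09],"jaw": 1},
    {"dr": [0,-0.18,-0.31],"xyz": [0.23,0.62,0.09],"jaw": 1},
    {"dr": [0,-0.18,-0.31],"xyz": [0.22,0.63,0.09],"jaw": 1},
    {"dr": [0,-0.18,-0.31],"xyz": [0.2,0.64,0.08],"jaw": 1},
    {"dr": [0,-0.18,-0.31],"xyz": [0.19,0.64,0.08],"jaw": 1},
    {"dr": [0,-0.18,-0.31],"xyz": [0.17,0.65,0.08],"jaw": 1},
    {"dr": [0,-0.18,-0.31],"xyz": [0.16,0.65,0.08],"jaw": 1},
    {"dr": [0,0,0],"xyz": [0,0,0],"jaw": 1}
  ],
  "grip_force": 30
}}

```text
t: 17.32
eef_pos: [445.0, 170.8, 171.3]
ee_rot: [0.07, -0.095, 0.993, -0.0]
contact_force: [0.0, -0.3, 0.4]
width: 87.4
finger_force: 0.0
```

```bash
python3 - <<'E'
from h import *
info(); rows([((448.5,169,68),10.7,-9,4)])
E
```

```text
grasp in press [-91.8 151.5 182.2] yaw/tilt [11.  -8.  -0.8] F [ 0.  -0.3  0.4] w 87.4 q5 -0.77
-- [450. 169.  57.] 4
[-0.04, -0.05, 0.02] [0.06, -0.0, 0.57]
[-0.04, -0.05, 0.02] [0.06, -0.01, 0.57]
[-0.04, -0.05, 0.02] [0.06, -0.01, 0.57]
[-0.04, -0.05, 0.02] [0.06, -0.01, 0.57]
```

Call:
{"op": "carry_out", "data": {
  "plan": [
    {"dr": [0,-0.05,0],"xyz": [0.06,-0.01,0.57],"jaw": 1},
    {"dr": [0,-0.05,0],"xyz": [0.06,-0.01,0.57],"jaw": 1},
    {"dr": [0,-0.05,0],"xyz": [0.06,-0.01,0.57],"jaw": 1},
    {"dr": [0,-0.05,0],"xyz": [0.06,-0.01,0.57],"jaw": 1},
    {"dr": [0,0,0],"xyz": [0,0,0],"jaw": 1},
    {"dr": [0,0,0],"xyz": [0,0,0],"jaw": -0.2},
    {"dr": [0,0,0],"xyz": [0,0,0],"jaw": -0.2},
    {"dr": [0,0,0],"xyz": [0,0,0],"jaw": -0.2},
    {"dr": [0,0,0],"xyz": [0,0,0],"jaw": -0.2},
    {"dr": [0,0,0],"xyz": [0,0,0],"jaw": -0.2}
  ]
}}

```text
t: 18.58
eef_pos: [451.4, 167.1, 57.6]
ee_rot: [0.08, -0.094, 0.992, 0.001]
contact_force: [-2.0, 1.1, 2.8]
width: 49.8
finger_force: 29.9
```

```bash
python3 - <<'E'
from h import *
info()
p,R=now(); z=(p-R.apply([0,0,11]))[2]
rows([(press(-30,120,z),PY,-9,5),(press(-22,120,z),PY,-9,2)])
E
```

```text
grasp in press [-85.5 148.1  68.5] yaw/tilt [10.8 -9.1 -0.7] F [-2.   1.1  2.8] w 49.8 q5 -0.4
-- [505. 136.  58.] 5
[0.06, 0.01, 0.55] [-0.19, -0.16, 0.03]
[0.06, 0.01, 0.55] [-0.19, -0.15, 0.03]
[0.06, 0.01, 0.55] [-0.2, -0.14, 0.03]
[0.06, 0.01, 0.55] [-0.21, -0.13, 0.03]
[0.06, 0.01, 0.55] [-0.21, -0.12, 0.03]
-- [513. 135.  58.] 2
[-0.0, -0.0, 0.0] [-0.08, -0.0, 0.01]
[-0.0, -0.0, 0.0] [-0.08, -0.0, 0.01]
```

Call:
{"op": "carry_out", "data": {
  "plan": [
    {"dr": [0.06,0,0.55],"xyz": [-0.19,-0.16,0.03],"jaw": -0.2},
    {"dr": [0.06,0,0.55],"xyz": [-0.19,-0.15,0.03],"jaw": -0.2},
    {"dr": [0.06,0,0.55],"xyz": [-0.2,-0.14,0.03],"jaw": -0.2},
    {"dr": [0.06,0,0.55],"xyz": [-0.21,-0.13,0.03],"jaw": -0.2},
    {"dr": [0.06,0,0.55],"xyz": [-0.21,-0.12,0.03],"jaw": -0.2},
    {"dr": [0,0,0],"xyz": [-0.06,0,0.01],"jaw": -0.2},
    {"dr": [0,0,0],"xyz": [-0.06,0,0.01],"jaw": -0.2},
    {"dr": [0,0,0],"xyz": [0,0,0],"jaw": -0.2}
  ]
}}

```text
t: 19.58
eef_pos: [510.7, 135.8, 57.6]
ee_rot: [0.079, 0.027, 0.996, -0.003]
contact_force: [1.3, -0.9, -3.2]
width: 49.8
finger_force: 30.0
```

```bash
python3 - <<'E'
from h import *
info(); tip(25,52.5,-9,50,10,3)
E
```

```text
grasp in press [-24.6 120.4  68.5] yaw/tilt [-3.1 -9.1 -0.1] F [ 1.3 -0.9 -3.2] w 49.8 q5 -0.45
-- [514. 136.  60.] 1
[-0.02, 1.02, 0.0] [-0.08, 0.0, -0.04]
-- [518. 135.  63.] 1
[0.0, 1.0, 0.0] [-0.08, 0.0, -0.05]
-- [522. 135.  65.] 1
[-0.0, 1.0, 0.0] [-0.08, 0.0, -0.05]
-- [526. 135.  66.] 1
[0.0, 1.0, -0.0] [-0.08, -0.0, -0.03]
-- [530. 135.  67.] 1
[0.0, 1.0, 0.0] [-0.08, 0.0, -0.03]
-- [535. 135.  67.] 1
[0.0, 1.0, 0.0] [-0.08, 0.0, -0.03]
-- [539. 134.  66.] 1
[0.0, 1.0, 0.0] [-0.08, -0.0, -0.03]
-- [543. 134.  66.] 1
[-0.0, 1.0, 0.0] [-0.08, 0.0, -0.03]
-- [547. 134.  65.] 1
[-0.0, 1.0, -0.0] [-0.08, -0.0, -0.03]
-- [551. 134.  64.] 1
[0.0, 1.0, -0.0] [-0.08, -0.0, -0.03]
```

Call:
{"op": "carry_out", "data": {
  "plan": [
    {"dr": [0,1,0],"xyz": [-0.12,0,-0.04],"jaw": -0.2},
    {"dr": [0,1,0],"xyz": [-0.1,0,-0.05],"jaw": -0.2},
    {"dr": [0,1,0],"xyz": [-0.08,0,-0.05],"jaw": -0.2},
    {"dr": [0,1,0],"xyz": [-0.08,0,-0.03],"jaw": -0.2},
    {"dr": [0,1,0],"xyz": [-0.08,0,-0.03],"jaw": -0.2},
    {"dr": [0,1,0],"xyz": [-0.08,0,-0.03],"jaw": -0.2},
    {"dr": [0,1,0],"xyz": [-0.08,0,-0.03],"jaw": -0.2},
    {"dr": [0,1,0],"xyz": [-0.08,0,-0.03],"jaw": -0.2},
    {"dr": [0,1,0],"xyz": [-0.08,0,-0.03],"jaw": -0.2},
    {"dr": [0,1,0],"xyz": [-0.08,0,-0.03],"jaw": -0.2}
  ]
}}

```text
t: 20.82
eef_pos: [555.5, 134.4, 64.1]
ee_rot: [-0.349, 0.026, 0.937, 0.009]
contact_force: [0.6, 0.3, -6.0]
width: 49.8
finger_force: 30.0
```

```bash
python3 - <<'E'
from h import *
info(); print(status.state()["qpos"].round(2))
s=capture("scene")
cv2.imwrite("pics/g7.png",cv2.resize(s["pixels"][130:280,200:400],(600,450),interpolation=2))
E
```

```text
grasp in press [ 29.2 121.4  72.4] yaw/tilt [-3.2 40.8 -0. ] F [ 0.6  0.3 -6. ] w 49.8 q5 -1.68
[ 0.37  0.81  0.25 -0.27 -1.68 -1.93]
```

View pics/g7.png

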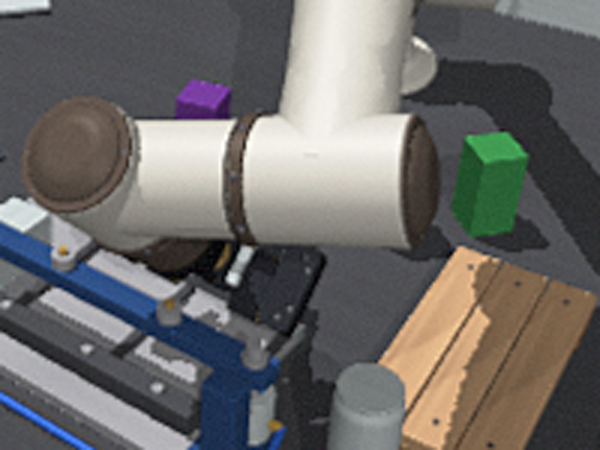

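The wrist covers the block. The pose readout shows it tilted 50° over the fence, with the hand clear of the beam and post. Releasing as before.

Call:
{"op": "carry_out", "data": {
  "plan": [
    {"dr": [0,0,0],"xyz": [-0.06,0,0.06],"jaw": -0.2},
    {"dr": [0,0,0],"xyz": [0,0,0],"jaw": 0.8},
    {"dr": [0,0,0],"xyz": [0,0,0],"jaw": 1},
    {"dr": [0,0,0],"xyz": [0,0,0],"jaw": 1},
    {"dr": [0,-1,0],"xyz": [0.5,0,-0.6],"jaw": 1},
    {"dr": [0,-1,0],"xyz": [0.5,0,-0.7],"jaw": 1},
    {"dr": [0,-1,0],"xyz": [0.5,0,-0.8],"jaw": 1},
    {"dr": [0,-1,0],"xyz": [0.4,0,-0.8],"jaw": 1},
    {"dr": [0,-1,0],"xyz": [0.3,0,-0.8],"jaw": 1},
    {"dr": [0,-1,0],"xyz": [0.3,0,0],"jaw": 1}
  ]
}}

```text
t: 22.12
eef_pos: [542.0, 135.2, 287.2]
ee_rot: [-0.088, 0.027, 0.996, 0.004]
contact_force: [-0.2, -0.4, -0.5]
width: 86.8
finger_force: 0.0
```

```bash
python3 - <<'E'
from h import *
info()
s=capture("scene");c=capture("top")
lying(s,120,0,zt=(40,90),x1=120);lying(s,120,0,zt=(63,69),x1=120); lying(c,120,0,zt=(40,90),x1=120)
rows([(press(-37,120,140),PY,-12,6),(press(-37,120,38),PY,-12,4)])
E
```

```text
grasp in press [ 10.4 121.4 298. ] yaw/tilt [-3.1 10.2  0.2] F [-0.2 -0.4 -0.5] w 86.8 q5 -1.48
540 x [-63.8  40.6] y [ 94.7 144.8] slopes [ 5.5000e-02 -1.0500e-01  7.2676e+01] [-13.2 118.9] [108.8  50.9] 1.4
96 x [-19.9  34.4] y [ 95.9 144.7] slopes [4.0000e-03 2.0000e-03 6.5941e+01] [  7.3 120.2] [49.7 55.3] 88.7
311 x [-66.7  36.3] y [ 98.1 148.5] slopes [ 0.215  0.063 57.082] [-15. 124.] [103.7  50.6] 2.0
-- [499. 136. 129.] 6
[0.0, -0.75, 0.0] [0.03, -0.0, 0.54]
[0.0, -0.75, 0.0] [0.07, -0.0, 0.53]
[0.0, -0.75, 0.0] [0.1, -0.0, 0.53]
[0.0, -0.75, 0.0] [0.14, -0.0, 0.52]
[0.0, -0.75, 0.0] [0.17, -0.0, 0.51]
[0.0, -0.75, 0.0] [0.21, -0.0, 0.5]
-- [499. 136.  27.] 4
[0.0, -0.0, 0.0] [0.11, 0.0, 0.5]
[0.0, -0.0, 0.0] [0.11, 0.0, 0.5]
[0.0, -0.0, 0.0] [0.11, 0.0, 0.5]
[0.0, -0.0, 0.0] [0.11, 0.0, 0.5]
```

The block leans on the fence as the first one did, centre at press (−13,120).

```bash
python3 - <<'E'
from h import *
rows([(press(-45,120.5,140),PY,-12,6),(press(-45,120.5,36),PY,-12,4)])
E
```

```text
-- [491. 137. 129.] 6
[0.0, -0.75, 0.0] [0.06, -0.0, 0.54]
[0.0, -0.75, 0.0] [0.1, -0.0, 0.54]
[0.0, -0.75, 0.0] [0.13, -0.0, 0.53]
[0.0, -0.75, 0.0] [0.16, -0.0, 0.52]
[0.0, -0.75, 0.0] [0.2, -0.0, 0.51]
[0.0, -0.75, 0.0] [0.23, -0.0, 0.5]
-- [491. 137.  25.] 4
[0.0, -0.0, 0.0] [0.11, 0.0, 0.51]
[0.0, -0.0, 0.0] [0.11, 0.0, 0.51]
[0.0, -0.0, 0.0] [0.11, 0.0, 0.51]
[0.0, -0.0, 0.0] [0.11, 0.0, 0.51]
```

Call:
{"op": "carry_out", "data": {
  "plan": [
    {"dr": [0,-0.75,0],"xyz": [0.06,0,0.54],"jaw": 1},
    {"dr": [0,-0.75,0],"xyz": [0.1,0,0.54],"jaw": 1},
    {"dr": [0,-0.75,0],"xyz": [0.13,0,0.53],"jaw": 1},
    {"dr": [0,-0.75,0],"xyz": [0.16,0,0.52],"jaw": 1},
    {"dr": [0,-0.75,0],"xyz": [0.2,0,0.5],"jaw": 1},
    {"dr": [0,-0.75,0],"xyz": [0.23,0,0.5],"jaw": 1},
    {"dr": [0,0,0],"xyz": [0.11,0,0.5],"jaw": 1},
    {"dr": [0,0,0],"xyz": [0.11,0,0.5],"jaw": 1},
    {"dr": [0,0,0],"xyz": [0.11,0,0.5],"jaw": 1},
    {"dr": [0,0,0],"xyz": [0.11,0,0.45],"jaw": 1}
  ]
}}

```text
t: 23.48
eef_pos: [490.8, 138.2, 25.7]
ee_rot: [0.102, 0.027, 0.994, -0.003]
contact_force: [2.4, -0.2, 0.2]
width: 87.2
finger_force: 0.0
```

Call:
{"op": "carry_out", "data": {
  "plan": [
    {"dr": [0,0,0],"xyz": [0,0,0],"jaw": 1},
    {"dr": [0,0,0],"xyz": [0,0,0],"jaw": -0.2},
    {"dr": [0,0,0],"xyz": [0,0,0],"jaw": -0.2},
    {"dr": [0,0,0],"xyz": [0,0,0],"jaw": -0.2},
    {"dr": [0,0,0],"xyz": [0,0,0],"jaw": -0.2},
    {"dr": [0,0,0],"xyz": [0,0,0],"jaw": -0.2}
  ],
  "grip_force": 55
}}

```text
t: 24.22
eef_pos: [490.1, 137.2, 26.7]
ee_rot: [0.102, 0.027, 0.994, -0.003]
contact_force: [-2.0, 0.8, 2.0]
width: 49.5
finger_force: 55.0
```

```bash
python3 - <<'E'
from h import *
info()
s=capture("scene"); lying(s,120,0,zt=(60,90),x1=60)
rows([(press(-25,120.5,54),PY,-12,3),(press(-5,120.5,54),PY,6,4),(press(15,120.5,44),PY,6,2)])
E
```

```text
grasp in press [-45.7 120.7  37.4] yaw/tilt [ -3.1 -11.7  -0.1] F [-2.   0.8  2. ] w 49.5 q5 -0.21
362 x [-62.   34.1] y [ 80.3 158.1] slopes [ 8.0000e-03 -6.5000e-02  7.7041e+01] [-13.5 114.5] [80.3 98.5] 81.8
-- [511. 136.  43.] 3
[-0.0, -0.02, 0.0] [-0.16, -0.0, -0.08]
[-0.0, -0.02, 0.0] [-0.16, -0.0, -0.08]
[-0.0, -0.02, 0.0] [-0.16, -0.0, -0.08]
-- [527. 135.  43.] 4
[-0.0, 0.9, 0.0] [-0.08, -0.0, 0.02]
[-0.0, 0.9, 0.0] [-0.08, -0.0, 0.01]
[-0.0, 0.9, 0.0] [-0.08, -0.0, 0.01]
[-0.0, 0.9, 0.0] [-0.08, -0.0, -0.0]
-- [547. 134.  33.] 2
[0.0, -0.0, 0.0] [-0.21, -0.0, 0.08]
[0.0, -0.0, 0.0] [-0.21, -0.0, 0.08]
```

Call:
{"op": "carry_out", "data": {
  "plan": [
    {"dr": [0,0,0],"xyz": [-0.16,0,-0.08],"jaw": -0.2},
    {"dr": [0,0,0],"xyz": [-0.16,0,-0.08],"jaw": -0.2},
    {"dr": [0,0,0],"xyz": [-0.16,0,-0.08],"jaw": -0.2},
    {"dr": [0,0.9,0],"xyz": [-0.08,0,0.02],"jaw": -0.2},
    {"dr": [0,0.9,0],"xyz": [-0.08,0,0.01],"jaw": -0.2},
    {"dr": [0,0.9,0],"xyz": [-0.08,0,0.01],"jaw": -0.2},
    {"dr": [0,0.9,0],"xyz": [-0.08,0,0],"jaw": -0.2},
    {"dr": [0,0,0],"xyz": [-0.2,0,0.07],"jaw": -0.2},
    {"dr": [0,0,0],"xyz": [-0.2,0,0.06],"jaw": -0.2},
    {"dr": [0,0,0],"xyz": [0,0,0],"jaw": -0.2}
  ]
}}

```text
t: 25.52
eef_pos: [546.3, 133.7, 38.5]
ee_rot: [-0.055, 0.026, 0.998, -0.0]
contact_force: [-9.9, -0.2, 26.4]
width: 49.6
finger_force: 55.0
```

```bash
python3 - <<'E'
from h import *
info()
E
```

```text
grasp in press [ 14.  120.2  49.4] yaw/tilt [-3.   6.3 -0.2] F [-9.9 -0.2 26.4] w 49.6 q5 -0.86
```

Call:
{"op": "carry_out", "data": {
  "plan": [
    {"dr": [0,0,0],"xyz": [-0.1,0,0.01],"jaw": -0.2},
    {"dr": [0,0,0],"xyz": [-0.15,0,0.01],"jaw": -0.2},
    {"dr": [0,0,0],"xyz": [-0.15,0,0],"jaw": -0.2},
    {"dr": [0,0,0],"xyz": [-0.1,0,0],"jaw": -0.2},
    {"dr": [0,0,0],"xyz": [0,0,0],"jaw": -0.2},
    {"dr": [0,0,0],"xyz": [0,0,0],"jaw": 0.5},
    {"dr": [0,0,0],"xyz": [0,0,0],"jaw": 0.5},
    {"dr": [0,0,0],"xyz": [0,0,0],"jaw": 0.5}
  ]
}}

```text
t: 26.52
eef_pos: [570.9, 132.7, 29.2]
ee_rot: [-0.056, 0.027, 0.998, 0.001]
contact_force: [-0.2, 0.2, -0.6]
width: 64.1
finger_force: 0.0
```

```bash
python3 - <<'E'
from h import *
info()
s=capture("scene"); lying(s,120,0,zt=(63,69),x1=120); lying(s,120,0,zt=(40,85),x1=120)
rows([(press(31,120.2,47),PY,0,2)])
E
```

```text
grasp in press [ 38.7 120.5  40.1] yaw/tilt [-3.1  6.4 -0.1] F [-0.2  0.2 -0.6] w 64.1 q5 -0.88
268 x [21.6 98.3] y [ 80.4 143.7] slopes [-3.0000e-03 -2.0000e-03  6.7213e+01] [ 65.8 113.5] [86.4 59. ] 24.6
378 x [22.4 98.7] y [ 77.8 160.1] slopes [ 7.800e-02 -1.800e-01  8.014e+01] [ 60.7 127. ] [90.8 84.6] 27.9
-- [564. 133.  36.] 2
[-0.01, -0.64, -0.0] [0.07, -0.0, -0.06]
[-0.01, -0.64, -0.0] [0.07, -0.0, -0.07]
```

Call:
{"op": "carry_out", "data": {
  "plan": [
    {"dr": [0,-0.64,0],"xyz": [0.07,0,-0.06],"jaw": 0.5},
    {"dr": [0,-0.64,0],"xyz": [0.07,0,-0.06],"jaw": 0.5},
    {"dr": [0,0,0],"xyz": [0,0,0],"jaw": -0.2},
    {"dr": [0,0,0],"xyz": [0,0,0],"jaw": -0.2},
    {"dr": [0,0,0],"xyz": [0,0,0],"jaw": -0.2},
    {"dr": [0,0,0],"xyz": [-0.22,0,0],"jaw": -0.2},
    {"dr": [0,0,0],"xyz": [-0.22,0,0],"jaw": -0.2},
    {"dr": [0,0,0],"xyz": [-0.22,0,0],"jaw": -0.2},
    {"dr": [0,0,0],"xyz": [0,0,0],"jaw": -0.2}
  ],
  "grip_force": 25
}}

```text
t: 27.7
eef_pos: [599.6, 131.4, 36.3]
ee_rot: [0.002, 0.027, 1.0, -0.0]
contact_force: [0.7, 0.2, -2.8]
width: 49.8
finger_force: 25.0
```

Call:
{"op": "carry_out", "data": {
  "plan": [
    {"dr": [0,0,0],"xyz": [-0.07,0,0],"jaw": -0.2},
    {"dr": [0,0,0],"xyz": [-0.05,0,0],"jaw": -0.2},
    {"dr": [0,0,0],"xyz": [0,0,0],"jaw": -0.2}
  ]
}}

```text
t: 28.08
eef_pos: [603.5, 130.9, 36.3]
ee_rot: [0.0, 0.027, 1.0, -0.001]
contact_force: [-0.9, -0.6, -2.5]
width: 50.1
finger_force: 25.0
```

```bash
python3 - <<'E'
from h import *
info()
E
```

```text
grasp in press [ 70.1 120.5  47.3] yaw/tilt [-3.1 -0.  -0.1] F [-0.9 -0.6 -2.5] w 50.1 q5 -0.77
```

Call:
{"op": "carry_out", "data": {
  "plan": [
    {"dr": [0,0,0],"xyz": [-0.07,0,0],"jaw": -0.2},
    {"dr": [0,0,0],"xyz": [0,0,0],"jaw": -0.2},
    {"dr": [0,0,0],"xyz": [0,0,0],"jaw": -0.2}
  ]
}}

```text
t: 28.45
eef_pos: [605.7, 130.7, 36.2]
ee_rot: [-0.001, 0.027, 1.0, -0.001]
contact_force: [-5.3, 0.9, 1.4]
width: 50.0
finger_force: 25.0
```

Call:
{"op": "carry_out", "data": {
  "plan": [
    {"dr": [0,0,0],"xyz": [-0.06,0,0],"jaw": -0.2},
    {"dr": [0,0,0],"xyz": [0,0,0],"jaw": -0.2},
    {"dr": [0,0,0],"xyz": [0,0,0],"jaw": -0.2}
  ]
}}

```text
t: 28.82
eef_pos: [605.9, 130.7, 36.2]
ee_rot: [-0.004, 0.028, 1.0, -0.001]
contact_force: [-11.6, 4.0, 5.2]
width: 50.1
finger_force: 25.0
```

```bash
cat >> h.py <<'E'
def nose(s,y0):
    W=cloud(s);Q=Ro.from_euler('z',-PY,degrees=True).apply((W-PO).reshape(-1,3))
    k=(abs(Q[:,1]-y0)<28)&(Q[:,2]>45)&(Q[:,2]<64)&(Q[:,0]>120)&(Q[:,0]<185); q=Q[k]
    if len(q): print("nose",len(q),np.percentile(q[:,0],[50,90,97]).round(1))
E
python3 - <<'E'
from h import *
info()
s=capture("scene"); nose(s,120); nose(s,-120); lying(s,-120,0,zt=(63,69),x1=125)
E
```

```text
grasp in press [ 72.6 120.4  47.2] yaw/tilt [-3.2  0.4 -0.2] F [-11.6   4.    5.2] w 50.1 q5 -0.79
nose 121 [159.3 167.4 174.3]
nose 97 [158.8 160.8 169.7]
120 x [60.2 99.1] y [-147.6  -96.4] slopes [ 2.1000e-02 -1.0000e-03  6.5072e+01] [  78.8 -122. ] [51.7 40.5] 89.4
```

Left block is home too, with 11.6 N at the stop. Releasing it, rising, and measuring the pedal.

Call:
{"op": "carry_out", "data": {
  "plan": [
    {"dr": [0,0,0],"xyz": [0.04,0,0],"jaw": -0.2},
    {"dr": [0,0,0],"xyz": [0.04,0,0],"jaw": 0.4},
    {"dr": [0,0,0],"xyz": [0,0,0],"jaw": 0.5},
    {"dr": [0,0,0],"xyz": [0,0,0],"jaw": 0.5},
    {"dr": [0,0,0],"xyz": [0.2,0,-0.6],"jaw": 0.5},
    {"dr": [0,0,0],"xyz": [0.3,0,-1],"jaw": 0},
    {"dr": [0,0,0],"xyz": [0.3,0,-1],"jaw": -1},
    {"dr": [0,0,0],"xyz": [0,0,-1],"jaw": -1}
  ]
}}

```text
t: 29.88
eef_pos: [565.4, 133.2, 218.6]
ee_rot: [0.001, 0.027, 1.0, -0.001]
contact_force: [0.1, 1.1, -0.3]
width: 43.1
finger_force: 0.0
```

```bash
python3 - <<'E'
from h import *
info()
c=load("top0.npz"); c2=capture("top"); s=capture("scene")
lying(s,120,0,zt=(63,69),x1=120);lying(s,-120,0,zt=(63,69),x1=120);nose(s,120);nose(s,-120)
for cc in(c,c2):
    W=cloud(cc);hsv=cv2.cvtColor(cc["pixels"],cv2.COLOR_BGR2HSV)
    reg=(W[...,0]>400)&(W[...,0]<680)&(W[...,1]<-240)&(W[...,1]>-430)
    y=reg&(hsv[...,0]>18)&(hsv[...,0]<35)&(hsv[...,1]>150)
    for lo,hi in((5,22),(22,60)):
        p=W[y&(W[...,2]>lo)&(W[...,2]<hi)]; r=cv2.minAreaRect(p[:,:2].astype(np.float32)); print("yellow",lo,len(p),np.round(r[0],1),np.round(r[1],1),r[2])
    d=reg&(hsv[...,2]<110)&(W[...,2]>25)&~y
    p=W[d]; r=cv2.minAreaRect(p[:,:2].astype(np.float32)); print("dark",len(p),np.round(r[0],1),np.round(r[1],1),r[2],np.percentile(p[:,2],[2,98]))
    A=np.c_[p[:,:2],np.ones(len(p))]; print(np.linalg.lstsq(A,p[:,2],rcond=None)[0])
E
```

```text
grasp in press [ 31.9 120.7 229.6] yaw/tilt [-3.1 -0.1 -0.1] F [ 0.1  1.1 -0.3] w 43.1 q5 -1.13
176 x [59.6 99.1] y [ 93.7 144. ] slopes [1.4000e-02 1.0000e-03 6.5508e+01] [ 78.8 118.4] [52.4 40.6] 87.5
114 x [60.4 99.1] y [-147.7  -97.5] slopes [ 2.0000e-03 -9.0000e-03  6.5681e+01] [  79.6 -122.7] [51.2 39. ] 88.3
nose 115 [159.2 160.8 172.9]
nose 100 [159.  165.7 174.8]
yellow 5 291 [ 543.7 -331.6] [ 98.8 196.4] 82.29183959960938
yellow 22 46 [ 490.9 -326. ] [99.9 78.9] 81.13336181640625
dark 723 [ 537.3 -332.9] [ 78.9 143.4] 80.72049713134766 [37.71999552 80.5240798 ]
[ 2.86897313e-01 -2.82830124e-02 -1.03023173e+02]
yellow 5 290 [ 543.2 -332.4] [101.4 198.7] 83.38922119140625
yellow 22 50 [ 518.4 -330.7] [102.1 134.3] 81.47697448730469
dark 724 [ 537.7 -332.5] [ 78.5 143.8] 81.3578109741211 [38.3709594  80.04329234]
[ 2.89489851e-01 -3.39692322e-02 -1.06435317e+02]
```

```bash
python3 - <<'E'
from h import *
rows([((587,-340,160+11),-8,0,10)])
E
```

```text
-- [ 587. -340.  160.] 10
[0.01, 0.02, 0.1] [-0.08, -0.95, 0.13]
[0.01, 0.02, 0.1] [-0.09, -0.95, 0.13]
[0.01, 0.02, 0.1] [-0.1, -0.94, 0.13]
[0.01, 0.02, 0.1] [-0.11, -0.94, 0.13]
[0.01, 0.02, 0.1] [-0.12, -0.94, 0.13]
[0.01, 0.02, 0.1] [-0.12, -0.94, 0.13]
[0.01, 0.02, 0.1] [-0.13, -0.94, 0.13]
[0.01, 0.02, 0.1] [-0.14, -0.94, 0.13]
[0.01, 0.02, 0.1] [-0.15, -0.94, 0.13]
[0.01, 0.02, 0.1] [-0.16, -0.94, 0.13]
```

Call:
{"op": "carry_out", "data": {
  "plan": [
    {"dr": [0,0,0.1],"xyz": [-0.08,-0.95,0.05],"jaw": -1},
    {"dr": [0,0,0.1],"xyz": [-0.09,-0.95,0.05],"jaw": -1},
    {"dr": [0,0,0.1],"xyz": [-0.1,-0.94,0.05],"jaw": -1},
    {"dr": [0,0,0.1],"xyz": [-0.11,-0.94,0.1],"jaw": -1},
    {"dr": [0,0,0.1],"xyz": [-0.12,-0.94,0.1],"jaw": -1},
    {"dr": [0,0,0.1],"xyz": [-0.12,-0.94,0.1],"jaw": -1},
    {"dr": [0,0,0.1],"xyz": [-0.13,-0.94,0.1],"jaw": -1},
    {"dr": [0,0,0.1],"xyz": [-0.14,-0.94,0.1],"jaw": -1},
    {"dr": [0,0,0.1],"xyz": [-0.15,-0.94,0.1],"jaw": -1},
    {"dr": [0,0,0.1],"xyz": [-0.16,-0.94,0.1],"jaw": -1}
  ]
}}

```text
t: 31.22
eef_pos: [582.0, -343.3, 174.1]
ee_rot: [0.001, 0.071, 0.997, -0.001]
contact_force: [0.9, 0.1, 0.1]
width: 0.3
finger_force: 0.0
```

```bash
python3 - <<'E'
from h import *
info(); c=capture("scene"); lying(c,120,0,zt=(63,69),x1=120);lying(c,-120,0,zt=(63,69),x1=120)
p,R=now(); print(p)
rows([((587,-340,90+11),-8,0,2)])
E
```

```text
grasp in press [  74.3 -354.2  185.1] yaw/tilt [-8.1 -0.1 -0.1] F [0.9 0.1 0.1] w 0.3 q5 -1.12
178 x [59.9 99. ] y [ 94.3 143.8] slopes [ 1.8000e-02 -5.0000e-03  6.5887e+01] [ 79.6 118.6] [52.9 39.9] 85.4
123 x [60.2 98.2] y [-148.9  -97.3] slopes [ 1.0000e-03 -1.6000e-02  6.4702e+01] [  79.2 -123. ] [52.3 38.7] 88.9
[ 581.33246364 -348.35624504  172.80611561]
-- [ 587. -340.   90.] 2
[-0.02, 0.0, -0.04] [-0.04, 0.09, 0.83]
[-0.02, 0.0, -0.04] [-0.04, 0.09, 0.83]
```

Call:
{"op": "carry_out", "data": {
  "plan": [
    {"dr": [0,0,0],"xyz": [-0.04,0.08,0.8],"jaw": -1},
    {"dr": [0,0,0],"xyz": [-0.04,0.08,0.8],"jaw": -1},
    {"dr": [0,0,0],"xyz": [0,0,0.2],"jaw": -1},
    {"dr": [0,0,0],"xyz": [0,0,0.2],"jaw": -1},
    {"dr": [0,0,0],"xyz": [0,0,0.2],"jaw": -1},
    {"dr": [0,0,0],"xyz": [0,0,0.1],"jaw": -1},
    {"dr": [0,0,0],"xyz": [0,0,0],"jaw": -1}
  ]
}}

```text
t: 32.15
eef_pos: [589.9, -334.5, 62.8]
ee_rot: [0.004, 0.07, 0.998, -0.002]
contact_force: [-1.0, 3.5, 8.4]
width: 0.8
finger_force: 3.6
```

```bash
python3 - <<'E'
from h import *
info(); print(now()[0])
E
```

```text
grasp in press [  81.6 -344.9   73.8] yaw/tilt [-8.  -0.5 -0.1] F [-1.   3.5  8.4] w 0.8 q5 -0.89
[ 589.89810127 -334.4806779    62.8149374 ]
```

Still short of the stop; pressing further.

Call:
{"op": "carry_out", "data": {
  "plan": [
    {"dr": [0,0,0],"xyz": [0,0,0.1],"jaw": -1},
    {"dr": [0,0,0],"xyz": [0,0,0.1],"jaw": -1},
    {"dr": [0,0,0],"xyz": [0,0,0.04],"jaw": -1},
    {"dr": [0,0,0],"xyz": [0,0,0],"jaw": -1},
    {"dr": [0,0,0],"xyz": [0,0,0],"jaw": -1},
    {"dr": [0,0,0],"xyz": [0,0,0],"jaw": -1}
  ]
}}

```text
t: 32.9
eef_pos: [591.1, -334.6, 53.6]
ee_rot: [0.006, 0.069, 0.998, -0.002]
contact_force: [-1.4, 6.1, 14.9]
width: 0.5
finger_force: 7.2
```

```bash
python3 - <<'E'
from h import *
info(); print(now()[0])
for n in("top","scene"):
    c=capture(n); W=cloud(c); k=(W[...,0]>640)&(W[...,0]<690)&(abs(W[...,1])<150)&(W[...,2]>80)&(W[...,2]<105); print(n,k.sum(),np.nanmedian(W[k][:,2]))
    c0=load(n+"0.npz"); W=cloud(c0); k=(W[...,0]>640)&(W[...,0]<690)&(abs(W[...,1])<150)&(W[...,2]>80)&(W[...,2]<105); print(n,k.sum(),np.nanmedian(W[k][:,2]))
E
```

```text
grasp in press [  82.8 -345.    64.6] yaw/tilt [-8.  -0.7 -0.2] F [-1.4  6.1 14.9] w 0.5 q5 -0.87
[ 591.13669473 -334.62990464   53.62147645]
top 517 87.3185084853875
top 503 97.65085631480511
scene 849 88.05957014458419
scene 959 97.93657792120676
```

Call:
{"op": "carry_out", "data": {
  "plan": [
    {"dr": [0,0,0],"xyz": [0,0,0.1],"jaw": -1},
    {"dr": [0,0,0],"xyz": [0,0,0],"jaw": -1},
    {"dr": [0,0,0],"xyz": [0,0,0],"jaw": -1},
    {"dr": [0,0,0],"xyz": [0,0,0],"jaw": -1}
  ]
}}

```text
t: 33.5
eef_pos: [591.2, -334.7, 53.1]
ee_rot: [0.006, 0.069, 0.998, -0.003]
contact_force: [-7.4, 10.3, 31.0]
width: 0.4
finger_force: 15.9
```

```bash
python3 - <<'E'
from h import *
info(); print(now()[0])
for n in("top","scene"):
    c=capture(n); W=cloud(c); k=(W[...,0]>640)&(W[...,0]<690)&(abs(W[...,1])<150)&(W[...,2]>80)&(W[...,2]<105); print(n,k.sum(),np.nanmedian(W[k][:,2]))
lying(c,120,0,zt=(63,69),x1=120);lying(c,-120,0,zt=(63,69),x1=120)
E
```

```text
grasp in press [  82.9 -345.    64.1] yaw/tilt [-7.9 -0.7 -0.3] F [-7.4 10.3 31. ] w 0.4 q5 -0.87
[ 591.22492001 -334.66573122   53.0787222 ]
top 517 87.6907665417046
scene 834 87.96315793212185
218 x [ 60.6 109.6] y [ 93.9 144. ] slopes [ 1.1000e-02 -2.0000e-03  6.5833e+01] [ 83.9 118.4] [52.1 51.6] 0.2
159 x [ 60.6 109.2] y [-148.5  -97.2] slopes [ 1.5000e-02 -9.0000e-03  6.4509e+01] [  85.  -123.4] [52.5 49.9] 89.5
```

Pedal is at its stop: 31 N with no further motion, beam about 10.5 mm down, blocks still home. Letting it up and going back to the right block.

Call:
{"op": "carry_out", "data": {
  "plan": [
    {"dr": [0,0,0],"xyz": [0,0,-0.2],"jaw": -1},
    {"dr": [0,0,0],"xyz": [0,0,-0.3],"jaw": -1},
    {"dr": [0,0,0],"xyz": [0,0,-0.8],"jaw": -1},
    {"dr": [0,0,0],"xyz": [0,0,-1],"jaw": -0.5},
    {"dr": [0,0,0],"xyz": [0,0,-1],"jaw": 0.5},
    {"dr": [0,0,0],"xyz": [0,0,0],"jaw": 0.5}
  ]
}}

```text
t: 34.35
eef_pos: [590.3, -335.8, 215.3]
ee_rot: [0.008, 0.07, 0.997, -0.003]
contact_force: [0.3, 0.5, -0.2]
width: 22.8
finger_force: 0.0
```

```bash
python3 - <<'E'
from h import *
info()
c=capture("top");W=cloud(c); k=(W[...,0]>640)&(W[...,0]<690)&(abs(W[...,1])<100)&(W[...,2]>80)&(W[...,2]<105); print(np.nanmedian(W[k][:,2]))
s=capture("scene"); lying(s,120,0,zt=(63,69),x1=120);lying(s,-120,0,zt=(63,69),x1=120)
rows([(press(68,-122,170),PY,0,6),(press(68,-122,47),PY,0,4)])
E
```

```text
grasp in press [  82.  -346.1  226.3] yaw/tilt [-8.1 -0.9 -0.3] F [ 0.3  0.5 -0.2] w 22.8 q5 -1.19
97.69151337079994
174 x [60.  99.2] y [ 94.3 143.6] slopes [ 1.0000e-03 -1.1000e-02  6.8066e+01] [ 79.4 119.5] [52.1 40.6] 89.8
127 x [59.3 97.9] y [-147.9  -98.2] slopes [ 6.0000e-03 -6.0000e-03  6.5526e+01] [  79.  -123.5] [52.6 38.9] 88.1
-- [ 588. -111.  159.] 6
[-0.0, 0.01, -0.17] [0.1, 0.74, 0.17]
[-0.0, 0.01, -0.17] [0.09, 0.74, 0.17]
[-0.0, 0.01, -0.17] [0.08, 0.74, 0.17]
[-0.0, 0.01, -0.17] [0.07, 0.74, 0.17]
[-0.0, 0.01, -0.17] [0.06, 0.74, 0.17]
[-0.0, 0.01, -0.17] [0.05, 0.74, 0.17]
-- [ 588. -111.   36.] 4
[0.0, -0.0, 0.0] [-0.0, -0.0, 0.61]
[0.0, -0.0, 0.0] [-0.0, -0.0, 0.61]
[0.0, -0.0, 0.0] [-0.0, -0.0, 0.61]
[0.0, -0.0, 0.0] [-0.0, -0.0, 0.61]
```

Call:
{"op": "carry_out", "data": {
  "plan": [
    {"dr": [0,0,-0.17],"xyz": [0.1,0.74,0.1],"jaw": 0.7},
    {"dr": [0,0,-0.17],"xyz": [0.09,0.74,0.1],"jaw": 0.7},
    {"dr": [0,0,-0.17],"xyz": [0.08,0.74,0.1],"jaw": 0.7},
    {"dr": [0,0,-0.17],"xyz": [0.07,0.74,0.1],"jaw": 0.7},
    {"dr": [0,0,-0.17],"xyz": [0.06,0.74,0.1],"jaw": 0.7},
    {"dr": [0,0,-0.17],"xyz": [0.05,0.74,0.1],"jaw": 0.7},
    {"dr": [0,0,0],"xyz": [0,0,0],"jaw": 0.7},
    {"dr": [0,0,0],"xyz": [0,0,0],"jaw": 0.7}
  ],
  "grip_force": 40
}}

```text
t: 35.45
eef_pos: [587.6, -111.1, 176.6]
ee_rot: [-0.0, 0.026, 1.0, -0.001]
contact_force: [0.4, 0.1, 0.2]
width: 74.2
finger_force: 0.0
```

```bash
python3 - <<'E'
from h import *
info()
rows([(press(68,-122,47),PY,0,4)])
E
```

```text
grasp in press [  67.3 -122.1  187.6] yaw/tilt [-3.   0.  -0.1] F [0.4 0.1 0.2] w 74.2 q5 -1.05
-- [ 588. -111.   36.] 4
[-0.0, -0.0, 0.01] [-0.0, 0.0, 0.7]
[-0.0, -0.0, 0.01] [-0.0, 0.0, 0.7]
[-0.0, -0.0, 0.01] [-0.0, 0.0, 0.7]
[-0.0, -0.0, 0.01] [-0.0, 0.0, 0.7]
```

Call:
{"op": "carry_out", "data": {
  "plan": [
    {"dr": [0,0,0],"xyz": [0,0,0.7],"jaw": 0.7},
    {"dr": [0,0,0],"xyz": [0,0,0.7],"jaw": 0.7},
    {"dr": [0,0,0],"xyz": [0,0,0.7],"jaw": 0.7},
    {"dr": [0,0,0],"xyz": [0,0,0.7],"jaw": 0.7},
    {"dr": [0,0,0],"xyz": [0,0,0],"jaw": -0.2},
    {"dr": [0,0,0],"xyz": [0,0,0],"jaw": -0.2},
    {"dr": [0,0,0],"xyz": [0,0,0],"jaw": -0.2},
    {"dr": [0,0,0],"xyz": [0,0,0],"jaw": -0.2}
  ]
}}

```text
t: 36.45
eef_pos: [589.0, -111.2, 39.1]
ee_rot: [0.002, 0.026, 1.0, -0.001]
contact_force: [-0.7, -0.2, 3.3]
width: 49.8
finger_force: 40.0
```

Call:
{"op": "carry_out", "data": {
  "plan": [
    {"dr": [0,0,0],"xyz": [0.3,0,0],"jaw": -0.2},
    {"dr": [0,0,0],"xyz": [0.4,0,0],"jaw": -0.2},
    {"dr": [0,0,0],"xyz": [0.3,0,0],"jaw": -0.2},
    {"dr": [0,0,0],"xyz": [0,0,0],"jaw": -0.2},
    {"dr": [0,0,0],"xyz": [0,0,0],"jaw": 0.5},
    {"dr": [0,0,0],"xyz": [0,0,0],"jaw": 0.5},
    {"dr": [0,0,0],"xyz": [-0.4,0,0],"jaw": 0.5},
    {"dr": [0,0,0],"xyz": [-0.4,0,0],"jaw": 0.5},
    {"dr": [0,0,0],"xyz": [0,0,0],"jaw": 0.5}
  ]
}}

```text
t: 37.58
eef_pos: [578.9, -110.6, 36.9]
ee_rot: [0.001, 0.026, 1.0, -0.001]
contact_force: [0.5, -0.1, 0.1]
width: 65.2
finger_force: 0.0
```

```bash
python3 - <<'E'
from h import *
info()
s=capture("scene"); nose(s,-120); lying(s,-120,0,zt=(63,69),x1=125)
W=cloud(s);Q=Ro.from_euler('z',-PY,degrees=True).apply((W-PO).reshape(-1,3))
k=(abs(Q[:,1]+120)<24)&(Q[:,2]>28)&(Q[:,2]<62)&(Q[:,0]>90)&(Q[:,0]<125); print(np.median(Q[k][:,0]),k.sum())
E
```

```text
grasp in press [  58.6 -122.    47.9] yaw/tilt [-3.  -0.1 -0.1] F [ 0.5 -0.1  0.1] w 65.2 q5 -0.73
nose 10 [171.6 174.  175.8]
153 x [41.7 98.5] y [-161.   -79.6] slopes [ 6.0000e-03 -1.0000e-03  6.6317e+01] [  70.  -128.1] [84.  64.9] 57.6
91.11992546596161 1
```

Call:
{"op": "carry_out", "data": {
  "plan": [
    {"dr": [0,0,0],"xyz": [0,0,0.04],"jaw": -0.2},
    {"dr": [0,0,0],"xyz": [0,0,0],"jaw": -0.2},
    {"dr": [0,0,0],"xyz": [0,0,0],"jaw": -0.2},
    {"dr": [0,0,0],"xyz": [0,0,0],"jaw": -0.2},
    {"dr": [0,0,0],"xyz": [0.2,0,-0.4],"jaw": -0.2},
    {"dr": [0,0,0],"xyz": [0.2,0,-0.8],"jaw": -0.2},
    {"dr": [0,0,0],"xyz": [0,0,-0.9],"jaw": -0.2},
    {"dr": [0,0,0],"xyz": [0,0,-0.9],"jaw": -0.2},
    {"dr": [0,0,0],"xyz": [0,0,0],"jaw": -0.2}
  ],
  "grip_force": 58
}}

```text
t: 38.75
eef_pos: [559.5, -109.1, 188.1]
ee_rot: [0.004, 0.026, 1.0, -0.0]
contact_force: [0.9, 0.5, -7.6]
width: 49.8
finger_force: 58.0
```

```bash
python3 - <<'E'
from h import *
info(); p,R=now(); print(p)
rows([((562,345,p[2]+11),86,0,19)])
s=capture("scene")
cv2.imwrite("pics/h1.png",cv2.resize(s["pixels"][100:250,120:320],(600,450),interpolation=2))
E
```

```text
grasp in press [  39.  -121.6  199.1] yaw/tilt [-3.  -0.5 -0. ] F [ 0.9  0.5 -7.6] w 49.8 q5 -1.04
[ 559.45144468 -109.14860269  188.08464171]
-- [562. 345. 188.] 19
[-0.0, 0.0, -0.94] [0.02, 0.48, -0.0]
[-0.0, 0.0, -0.94] [-0.02, 0.48, -0.0]
[-0.0, 0.0, -0.94] [-0.06, 0.47, 0.0]
[-0.0, 0.0, -0.94] [-0.09, 0.47, 0.0]
[-0.0, 0.0, -0.94] [-0.13, 0.46, 0.0]
[-0.0, 0.0, -0.94] [-0.17, 0.45, 0.0]
[-0.0, 0.0, -0.94] [-0.21, 0.43, 0.0]
[-0.0, 0.0, -0.94] [-0.24, 0.41, 0.0]
[-0.0, 0.0, -0.94] [-0.27, 0.39, 0.0]
[-0.0, 0.0, -0.94] [-0.3, 0.37, 0.0]
[-0.0, 0.0, -0.94] [-0.33, 0.34, 0.0]
[-0.0, 0.0, -0.94] [-0.36, 0.31, 0.0]
[-0.0, 0.0, -0.94] [-0.38, 0.28, 0.0]
[-0.0, 0.0, -0.94] [-0.41, 0.25, 0.0]
[-0.0, 0.0, -0.94] [-0.43, 0.22, 0.0]
[-0.0, 0.0, -0.94] [-0.44, 0.18, 0.0]
[-0.0, 0.0, -0.94] [-0.46, 0.15, 0.0]
[-0.0, 0.0, -0.94] [-0.47, 0.11, 0.0]
[-0.0, 0.0, -0.94] [-0.47, 0.07, 0.0]
```

View pics/h1.png

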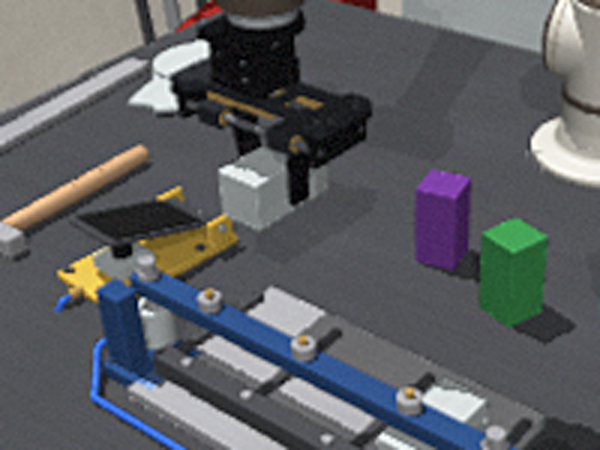

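The right block at (270,185) hangs level, gripped at its middle. Carrying it to the skid.

Call:
{"op": "carry_out", "data": {
  "plan": [
    {"dr": [0,0,-0.94],"xyz": [0.02,0.48,0],"jaw": -0.2},
    {"dr": [0,0,-0.94],"xyz": [-0.02,0.48,0],"jaw": -0.2},
    {"dr": [0,0,-0.94],"xyz": [-0.06,0.47,0],"jaw": -0.2},
    {"dr": [0,0,-0.94],"xyz": [-0.09,0.47,0],"jaw": -0.2},
    {"dr": [0,0,-0.94],"xyz": [-0.13,0.46,0],"jaw": -0.2},
    {"dr": [0,0,-0.94],"xyz": [-0.17,0.45,0],"jaw": -0.2},
    {"dr": [0,0,-0.94],"xyz": [-0.21,0.43,0],"jaw": -0.2},
    {"dr": [0,0,-0.94],"xyz": [-0.24,0.41,0],"jaw": -0.2},
    {"dr": [0,0,-0.94],"xyz": [-0.27,0.39,0],"jaw": -0.2}
  ]
}}

```text
t: 39.92
eef_pos: [556.8, 105.9, 180.8]
ee_rot: [-0.004, -0.337, 0.941, -0.0]
contact_force: [-0.3, 0.6, -7.7]
width: 49.8
finger_force: 58.0
```

Call:
{"op": "carry_out", "data": {
  "plan": [
    {"dr": [0,0,-0.94],"xyz": [-0.3,0.37,0],"jaw": -0.2},
    {"dr": [0,0,-0.94],"xyz": [-0.33,0.34,0],"jaw": -0.2},
    {"dr": [0,0,-0.94],"xyz": [-0.36,0.31,0],"jaw": -0.2},
    {"dr": [0,0,-0.94],"xyz": [-0.38,0.28,0],"jaw": -0.2},
    {"dr": [0,0,-0.94],"xyz": [-0.4,0.25,0],"jaw": -0.2},
    {"dr": [0,0,-0.94],"xyz": [-0.43,0.22,0],"jaw": -0.2},
    {"dr": [0,0,-0.94],"xyz": [-0.44,0.18,0],"jaw": -0.2},
    {"dr": [0,0,-0.94],"xyz": [-0.46,0.15,0],"jaw": -0.2},
    {"dr": [0,0,-0.94],"xyz": [-0.47,0.1,0],"jaw": -0.2},
    {"dr": [0,0,-0.94],"xyz": [-0.47,0.07,0],"jaw": -0.2}
  ]
}}

```text
t: 41.18
eef_pos: [557.8, 343.5, 179.6]
ee_rot: [-0.005, -0.685, 0.729, -0.0]
contact_force: [0.2, -0.9, -6.7]
width: 49.4
finger_force: 58.0
```

```bash
python3 - <<'E'
from h import *
info(); p,R=now(); print(p,status.state()["qpos"].round(2))
rows([((562,345,100),88,0,4),((562,345,68),88,0,3)])
s=capture("scene"); c=capture("top")
cv2.imwrite("pics/h2.png",cv2.resize(np.hstack([s["pixels"][150:320,220:420],c["pixels"][100:270,110:310]]),(800,340),interpolation=2))
E
```

```text
grasp in press [ 13.  330.4 190.6] yaw/tilt [86.4  0.4  0.4] F [ 0.2 -0.9 -6.7] w 49.4 q5 -1.13
[557.81593775 343.54982696 179.58461737] [ 0.8   0.48  0.02 -0.   -1.13 -0.86]
-- [562. 345.  89.] 4
[0.02, -0.02, -0.08] [-0.01, -0.02, 0.45]
[0.02, -0.02, -0.08] [-0.01, -0.02, 0.45]
[0.02, -0.02, -0.08] [-0.01, -0.02, 0.45]
[0.02, -0.02, -0.08] [-0.01, -0.02, 0.45]
-- [562. 345.  57.] 3
[-0.0, 0.0, -0.0] [-0.0, 0.0, 0.21]
[-0.0, 0.0, -0.0] [-0.0, 0.0, 0.21]
[-0.0, 0.0, -0.0] [-0.0, 0.0, 0.21]
```

View pics/h2.png

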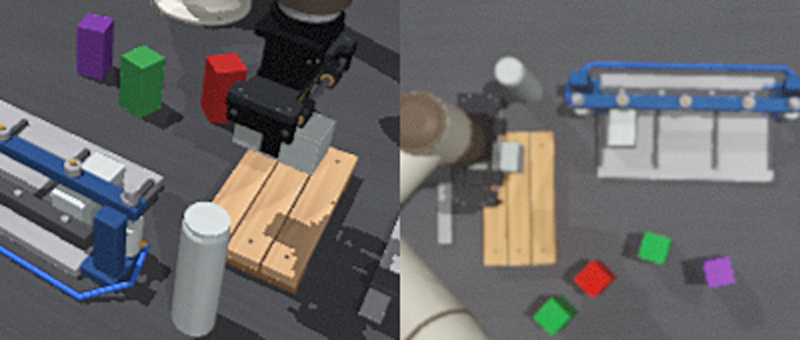

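The block at (310,145) is over the skid's far part and the left block is still in the press. Lowering.

Call:
{"op": "carry_out", "data": {
  "plan": [
    {"dr": [0,0,-0.08],"xyz": [-0.01,-0.02,0.45],"jaw": -0.2},
    {"dr": [0,0,-0.08],"xyz": [-0.01,-0.02,0.45],"jaw": -0.2},
    {"dr": [0,0,-0.08],"xyz": [-0.01,-0.02,0.45],"jaw": -0.2},
    {"dr": [0,0,-0.08],"xyz": [-0.01,-0.02,0.45],"jaw": -0.2},
    {"dr": [0,0,0],"xyz": [0,0,0.2],"jaw": -0.2},
    {"dr": [0,0,0],"xyz": [0,0,0.2],"jaw": -0.2},
    {"dr": [0,0,0],"xyz": [0,0,0.18],"jaw": -0.2},
    {"dr": [0,0,0],"xyz": [0,0,0.05],"jaw": -0.2},
    {"dr": [0,0,0],"xyz": [0,0,0],"jaw": -0.2}
  ]
}}

```text
t: 42.4
eef_pos: [564.2, 345.7, 63.5]
ee_rot: [0.0, -0.694, 0.72, -0.001]
contact_force: [0.6, 0.1, -6.4]
width: 49.9
finger_force: 58.0
```

```bash
python3 - <<'E'
from h import *
info(); print(now()[0])
E
```

```text
grasp in press [ 19.3 332.9  74.5] yaw/tilt [87.9  0.1 -0.1] F [ 0.6  0.1 -6.4] w 49.9 q5 -0.88
[564.24810661 345.74608183  63.49732167]
```

Call:
{"op": "carry_out", "data": {
  "plan": [
    {"dr": [0,0,0],"xyz": [0,0,0.08],"jaw": -0.2},
    {"dr": [0,0,0],"xyz": [0,0,0.08],"jaw": -0.2},
    {"dr": [0,0,0],"xyz": [0,0,0.02],"jaw": -0.2},
    {"dr": [0,0,0],"xyz": [0,0,0],"jaw": -0.2}
  ]
}}

```text
t: 42.9
eef_pos: [564.3, 345.9, 55.2]
ee_rot: [0.0, -0.694, 0.72, -0.001]
contact_force: [-1.7, -0.4, -1.0]
width: 49.8
finger_force: 58.0
```

Touched down. Releasing and returning for the left block.

Call:
{"op": "carry_out", "data": {
  "plan": [
    {"dr": [0,0,0],"xyz": [0,0,0.01],"jaw": 0.2},
    {"dr": [0,0,0],"xyz": [0,0,0],"jaw": 0.7},
    {"dr": [0,0,0],"xyz": [0,0,0],"jaw": 0.7},
    {"dr": [0,0,0],"xyz": [0,0,-0.4],"jaw": 0.7},
    {"dr": [0,0,0],"xyz": [0,0,-1],"jaw": 0.7},
    {"dr": [0,0,0],"xyz": [0,0,-1],"jaw": 0.7},
    {"dr": [0,0,0],"xyz": [0,0,-0.4],"jaw": 0.7}
  ]
}}

```text
t: 43.78
eef_pos: [565.5, 346.8, 198.2]
ee_rot: [0.003, -0.694, 0.72, -0.001]
contact_force: [-0.1, -0.6, -0.6]
width: 73.8
finger_force: 0.0
```

```bash
python3 - <<'E'
from h import *
info(); p,R=now(); print(p)
s=capture("scene"); lying(s,120,0,zt=(63,69),x1=120)
W=cloud(s); k=(W[...,2]>78)&(W[...,2]<96)&(abs(W[...,0]-560)<60)&(abs(W[...,1]-345)<70); q=W[k]; print(k.sum(),np.median(q[:,2]),cv2.minAreaRect(q[:,:2].astype(np.float32)))
rows([(press(68,119.5,190),PY,0,19)])
E
```

```text
grasp in press [ 20.4 334.  209.2] yaw/tilt [87.9 -0.2 -0.4] F [-0.1 -0.6 -0.6] w 73.8 q5 -1.15
[565.4947043  346.83756693 198.20097393]
178 x [59.9 98.6] y [ 94.2 143.9] slopes [ 7.000e-03 -4.000e-03  6.664e+01] [ 79.6 118.6] [51.2 40.3] 88.9
667 86.42979430317042 ((565.8048706054688, 344.7230224609375), (100.89556884765625, 52.838951110839844), 88.29862976074219)
-- [601. 130. 179.] 19
[-0.0, 0.01, 0.96] [0.23, -0.05, 0.02]
[-0.0, 0.01, 0.96] [0.22, -0.06, 0.02]
[-0.0, 0.01, 0.96] [0.22, -0.08, 0.02]
[-0.0, 0.01, 0.96] [0.21, -0.1, 0.02]
[-0.0, 0.01, 0.96] [0.2, -0.12, 0.02]
[-0.0, 0.01, 0.96] [0.19, -0.13, 0.02]
[-0.0, 0.01, 0.96] [0.18, -0.15, 0.02]
[-0.0, 0.01, 0.96] [0.16, -0.16, 0.02]
[-0.0, 0.01, 0.96] [0.15, -0.18, 0.02]
[-0.0, 0.01, 0.96] [0.13, -0.19, 0.02]
[-0.0, 0.01, 0.96] [0.12, -0.2, 0.02]
[-0.0, 0.01, 0.96] [0.1, -0.21, 0.02]
[-0.0, 0.01, 0.96] [0.08, -0.22, 0.02]
[-0.0, 0.01, 0.96] [0.07, -0.22, 0.02]
[-0.0, 0.01, 0.96] [0.05, -0.23, 0.02]
[-0.0, 0.01, 0.96] [0.03, -0.23, 0.02]
[-0.0, 0.01, 0.96] [0.01, -0.23, 0.02]
[-0.0, 0.01, 0.96] [-0.01, -0.23, 0.02]
[-0.0, 0.01, 0.96] [-0.03, -0.23, 0.02]
```

Block 1 lies flat on the skid at (566,345), top at z 86.

Call:
{"op": "carry_out", "data": {
  "plan": [
    {"dr": [0,0,0.96],"xyz": [0.23,-0.05,0],"jaw": 0.7},
    {"dr": [0,0,0.96],"xyz": [0.22,-0.06,0],"jaw": 0.7},
    {"dr": [0,0,0.96],"xyz": [0.22,-0.08,0],"jaw": 0.7},
    {"dr": [0,0,0.96],"xyz": [0.21,-0.1,0],"jaw": 0.7},
    {"dr": [0,0,0.96],"xyz": [0.2,-0.12,0],"jaw": 0.7},
    {"dr": [0,0,0.96],"xyz": [0.19,-0.13,0],"jaw": 0.7},
    {"dr": [0,0,0.96],"xyz": [0.18,-0.15,0],"jaw": 0.7},
    {"dr": [0,0,0.96],"xyz": [0.16,-0.16,0],"jaw": 0.7},
    {"dr": [0,0,0.96],"xyz": [0.15,-0.18,0],"jaw": 0.7},
    {"dr": [0,0,0.96],"xyz": [0.13,-0.19,0],"jaw": 0.7}
  ],
  "grip_force": 40
}}

```text
t: 45.08
eef_pos: [582.4, 230.9, 193.0]
ee_rot: [-0.0, -0.34, 0.94, -0.001]
contact_force: [-0.7, -0.3, 0.1]
width: 73.8
finger_force: 0.0
```

Call:
{"op": "carry_out", "data": {
  "plan": [
    {"dr": [0,0,0.96],"xyz": [0.12,-0.2,0],"jaw": 0.7},
    {"dr": [0,0,0.96],"xyz": [0.1,-0.21,0],"jaw": 0.7},
    {"dr": [0,0,0.96],"xyz": [0.08,-0.22,0],"jaw": 0.7},
    {"dr": [0,0,0.96],"xyz": [0.07,-0.22,0],"jaw": 0.7},
    {"dr": [0,0,0.96],"xyz": [0.05,-0.23,0],"jaw": 0.7},
    {"dr": [0,0,0.96],"xyz": [0.03,-0.23,0],"jaw": 0.7},
    {"dr": [0,0,0.96],"xyz": [0.01,-0.23,0],"jaw": 0.7},
    {"dr": [0,0,0.96],"xyz": [-0.01,-0.23,0],"jaw": 0.7},
    {"dr": [0,0,0.96],"xyz": [-0.03,-0.23,0],"jaw": 0.7},
    {"dr": [0,0,0],"xyz": [0,0,0],"jaw": 0.7}
  ]
}}

```text
t: 46.32
eef_pos: [598.6, 127.5, 193.3]
ee_rot: [0.0, 0.029, 1.0, -0.001]
contact_force: [-0.5, 0.6, 0.5]
width: 73.9
finger_force: 0.0
```

```bash
python3 - <<'E'
from h import *
info(); s=capture("scene"); lying(s,120,0,zt=(63,69),x1=120)
rows([(press(68,119.5,47),PY,0,5)])
E
```

```text
grasp in press [ 65.3 116.8 204.3] yaw/tilt [-3.3 -0.  -0.1] F [-0.5  0.6  0.5] w 73.9 q5 -1.1
175 x [60.4 98.9] y [ 93.1 143.6] slopes [1.200e-02 1.000e-03 6.558e+01] [ 79.4 118.1] [40.4 51.9] 0.0
-- [601. 130.  36.] 5
[-0.0, 0.0, -0.01] [-0.01, 0.01, 0.63]
[-0.0, 0.0, -0.01] [-0.01, 0.01, 0.63]
[-0.0, 0.0, -0.01] [-0.01, 0.01, 0.63]
[-0.0, 0.0, -0.01] [-0.01, 0.01, 0.63]
[-0.0, 0.0, -0.01] [-0.01, 0.01, 0.63]
```

Call:
{"op": "carry_out", "data": {
  "plan": [
    {"dr": [0,0,0],"xyz": [-0.01,0.01,0.63],"jaw": 0.7},
    {"dr": [0,0,0],"xyz": [-0.01,0.01,0.63],"jaw": 0.7},
    {"dr": [0,0,0],"xyz": [-0.01,0.01,0.63],"jaw": 0.7},
    {"dr": [0,0,0],"xyz": [-0.01,0.01,0.63],"jaw": 0.7},
    {"dr": [0,0,0],"xyz": [0,0.01,0.6],"jaw": 0.7},
    {"dr": [0,0,0],"xyz": [0,0,0],"jaw": -0.2},
    {"dr": [0,0,0],"xyz": [0,0,0],"jaw": -0.2},
    {"dr": [0,0,0],"xyz": [0,0,0],"jaw": -0.2},
    {"dr": [0,0,0],"xyz": [0,0,0],"jaw": -0.2}
  ]
}}

```text
t: 47.5
eef_pos: [601.8, 130.8, 39.6]
ee_rot: [0.002, 0.028, 1.0, -0.0]
contact_force: [-0.8, 0.8, 2.6]
width: 49.7
finger_force: 40.0
```

Call:
{"op": "carry_out", "data": {
  "plan": [
    {"dr": [0,0,0],"xyz": [0.3,0,0],"jaw": -0.2},
    {"dr": [0,0,0],"xyz": [0.4,0,0],"jaw": -0.2},
    {"dr": [0,0,0],"xyz": [0.3,0,0],"jaw": -0.2},
    {"dr": [0,0,0],"xyz": [0,0,0],"jaw": -0.2},
    {"dr": [0,0,0],"xyz": [0,0,0],"jaw": 0.5},
    {"dr": [0,0,0],"xyz": [0,0,0],"jaw": 0.5},
    {"dr": [0,0,0],"xyz": [-0.42,0,0],"jaw": 0.5},
    {"dr": [0,0,0],"xyz": [-0.42,0,0],"jaw": 0.5},
    {"dr": [0,0,0],"xyz": [0,0,0],"jaw": 0.5}
  ]
}}

```text
t: 48.62
eef_pos: [593.7, 130.4, 37.2]
ee_rot: [0.0, 0.029, 1.0, -0.001]
contact_force: [-0.2, -0.1, 0.1]
width: 65.3
finger_force: 0.0
```

```bash
python3 - <<'E'
from h import *
info()
E
```

```text
grasp in press [ 60.3 119.5  48.2] yaw/tilt [-3.4 -0.  -0.1] F [-0.2 -0.1  0.1] w 65.3 q5 -0.76
```

Call:
{"op": "carry_out", "data": {
  "plan": [
    {"dr": [0,0,0],"xyz": [0,0,0.04],"jaw": -0.2},
    {"dr": [0,0,0],"xyz": [0,0,0],"jaw": -0.2},
    {"dr": [0,0,0],"xyz": [0,0,0],"jaw": -0.2},
    {"dr": [0,0,0],"xyz": [0,0,0],"jaw": -0.2},
    {"dr": [0,0,0],"xyz": [0.2,0,-0.4],"jaw": -0.2},
    {"dr": [0,0,0],"xyz": [0.4,0,-0.8],"jaw": -0.2},
    {"dr": [0,0,0],"xyz": [0.4,0,-0.9],"jaw": -0.2},
    {"dr": [0,0,0],"xyz": [0,0,-0.9],"jaw": -0.2},
    {"dr": [0,0,0],"xyz": [0,0,0],"jaw": -0.2}
  ],
  "grip_force": 58
}}

```text
t: 49.75
eef_pos: [544.4, 134.8, 189.2]
ee_rot: [0.004, 0.029, 1.0, 0.001]
contact_force: [0.2, 1.0, -7.0]
width: 49.6
finger_force: 58.0
```

```bash
python3 - <<'E'
from h import *
info(); p,R=now(); print(p)
rows([((432,345,p[2]+11),88,0,19)])
E
```

```text
grasp in press [ 10.7 121.1 200.2] yaw/tilt [-3.3 -0.4  0.2] F [ 0.2  1.  -7. ] w 49.6 q5 -1.04
[544.36541361 134.76998118 189.1550191 ]
-- [432. 345. 189.] 19
[-0.0, 0.01, -0.96] [0.13, 0.21, -0.0]
[-0.0, 0.01, -0.96] [0.11, 0.22, -0.0]
[-0.0, 0.01, -0.96] [0.09, 0.23, -0.0]
[-0.0, 0.01, -0.96] [0.07, 0.24, -0.0]
[-0.0, 0.01, -0.96] [0.05, 0.25, -0.0]
[-0.0, 0.01, -0.96] [0.03, 0.25, 0.0]
[-0.0, 0.01, -0.96] [0.01, 0.25, 0.0]
[-0.0, 0.01, -0.96] [-0.01, 0.25, 0.0]
[-0.0, 0.01, -0.96] [-0.03, 0.25, 0.0]
[-0.0, 0.01, -0.96] [-0.05, 0.25, 0.0]
[-0.0, 0.01, -0.96] [-0.07, 0.24, 0.0]
[-0.0, 0.01, -0.96] [-0.09, 0.23, 0.0]
[-0.0, 0.01, -0.96] [-0.11, 0.23, 0.0]
[-0.0, 0.01, -0.96] [-0.13, 0.21, 0.0]
[-0.0, 0.01, -0.96] [-0.15, 0.2, 0.0]
[-0.0, 0.01, -0.96] [-0.16, 0.19, 0.0]
[-0.0, 0.01, -0.96] [-0.18, 0.18, 0.0]
[-0.0, 0.01, -0.96] [-0.19, 0.16, 0.0]
[-0.0, 0.01, -0.96] [-0.21, 0.14, 0.0]
```

Call:
{"op": "carry_out", "data": {
  "plan": [
    {"dr": [0,0,-0.96],"xyz": [0.13,0.21,0],"jaw": -0.2},
    {"dr": [0,0,-0.96],"xyz": [0.11,0.22,0],"jaw": -0.2},
    {"dr": [0,0,-0.96],"xyz": [0.09,0.23,0],"jaw": -0.2},
    {"dr": [0,0,-0.96],"xyz": [0.07,0.24,0],"jaw": -0.2},
    {"dr": [0,0,-0.96],"xyz": [0.05,0.25,0],"jaw": -0.2},
    {"dr": [0,0,-0.96],"xyz": [0.03,0.25,0],"jaw": -0.2},
    {"dr": [0,0,-0.96],"xyz": [0.01,0.25,0],"jaw": -0.2},
    {"dr": [0,0,-0.96],"xyz": [-0.01,0.25,0],"jaw": -0.2},
    {"dr": [0,0,-0.96],"xyz": [-0.03,0.25,0],"jaw": -0.2},
    {"dr": [0,0,-0.96],"xyz": [-0.05,0.25,0],"jaw": -0.2}
  ]
}}

```text
t: 51.0
eef_pos: [482.4, 243.7, 182.2]
ee_rot: [-0.003, -0.381, 0.925, -0.001]
contact_force: [-0.3, 0.3, -6.2]
width: 49.7
finger_force: 58.0
```

Call:
{"op": "carry_out", "data": {
  "plan": [
    {"dr": [0,0,-0.96],"xyz": [-0.07,0.24,0],"jaw": -0.2},
    {"dr": [0,0,-0.96],"xyz": [-0.09,0.23,0],"jaw": -0.2},
    {"dr": [0,0,-0.96],"xyz": [-0.11,0.23,0],"jaw": -0.2},
    {"dr": [0,0,-0.96],"xyz": [-0.13,0.21,0],"jaw": -0.2},
    {"dr": [0,0,-0.96],"xyz": [-0.15,0.2,0],"jaw": -0.2},
    {"dr": [0,0,-0.96],"xyz": [-0.16,0.19,0],"jaw": -0.2},
    {"dr": [0,0,-0.96],"xyz": [-0.18,0.18,0],"jaw": -0.2},
    {"dr": [0,0,-0.96],"xyz": [-0.19,0.16,0],"jaw": -0.2},
    {"dr": [0,0,-0.96],"xyz": [-0.2,0.14,0],"jaw": -0.2},
    {"dr": [0,0,0],"xyz": [0,0,0],"jaw": -0.2}
  ]
}}

```text
t: 52.25
eef_pos: [429.9, 342.7, 182.5]
ee_rot: [-0.003, -0.694, 0.72, -0.001]
contact_force: [-0.4, -0.6, -7.0]
width: 49.2
finger_force: 58.0
```

```bash
python3 - <<'E'
from h import *
info(); print(now()[0])
rows([((432,345,75),88,0,5)])
c=capture("scene")
W=cloud(c); k=(W[...,2]>78)&(W[...,2]<96)&(abs(W[...,0]-560)<60)&(abs(W[...,1]-345)<70); q=W[k]; print(k.sum(),cv2.minAreaRect(q[:,:2].astype(np.float32)))
E
```

```text
grasp in press [-114.6  322.6  193.5] yaw/tilt [87.9  0.3  0.2] F [-0.4 -0.6 -7. ] w 49.2 q5 -1.03
[429.94711404 342.70082826 182.54217227]
-- [432. 345.  64.] 5
[0.01, -0.01, -0.01] [-0.01, -0.01, 0.47]
[0.01, -0.01, -0.01] [-0.01, -0.01, 0.47]
[0.01, -0.01, -0.01] [-0.01, -0.01, 0.47]
[0.01, -0.01, -0.01] [-0.01, -0.01, 0.47]
[0.01, -0.01, -0.01] [-0.01, -0.01, 0.47]
664 ((565.4423217773438, 345.3623046875), (99.61959838867188, 52.663238525390625), 87.76789855957031)
```

Call:
{"op": "carry_out", "data": {
  "plan": [
    {"dr": [0,0,0],"xyz": [-0.01,-0.01,0.47],"jaw": -0.2},
    {"dr": [0,0,0],"xyz": [-0.01,-0.01,0.47],"jaw": -0.2},
    {"dr": [0,0,0],"xyz": [-0.01,-0.01,0.47],"jaw": -0.2},
    {"dr": [0,0,0],"xyz": [-0.01,-0.01,0.47],"jaw": -0.2},
    {"dr": [0,0,0],"xyz": [0,0,0.46],"jaw": -0.2},
    {"dr": [0,0,0],"xyz": [0,0,0],"jaw": -0.2},
    {"dr": [0,0,0],"xyz": [0,0,0.08],"jaw": -0.2},
    {"dr": [0,0,0],"xyz": [0,0,0.07],"jaw": -0.2},
    {"dr": [0,0,0],"xyz": [0,0,0],"jaw": -0.2}
  ]
}}

```text
t: 53.42
eef_pos: [433.6, 345.2, 61.4]
ee_rot: [0.0, -0.694, 0.72, -0.001]
contact_force: [-0.4, 0.7, -6.0]
width: 49.6
finger_force: 58.0
```

Call:
{"op": "carry_out", "data": {
  "plan": [
    {"dr": [0,0,0],"xyz": [0,0,0.07],"jaw": -0.2},
    {"dr": [0,0,0],"xyz": [0,0,0.06],"jaw": -0.2},
    {"dr": [0,0,0],"xyz": [0,0,0],"jaw": -0.2}
  ]
}}

```text
t: 53.8
eef_pos: [433.7, 345.4, 55.7]
ee_rot: [0.0, -0.694, 0.72, -0.001]
contact_force: [-3.1, -2.2, 2.5]
width: 49.6
finger_force: 58.0
```

Call:
{"op": "carry_out", "data": {
  "plan": [
    {"dr": [0,0,0],"xyz": [0,0,0],"jaw": 0.2},
    {"dr": [0,0,0],"xyz": [0,0,0],"jaw": 0.7},
    {"dr": [0,0,0],"xyz": [0,0,0],"jaw": 0.7},
    {"dr": [0,0,0],"xyz": [0,0,-0.4],"jaw": 0.7},
    {"dr": [0,0,0],"xyz": [0,0,-1],"jaw": 0.7},
    {"dr": [0,0,0],"xyz": [0,0,-1],"jaw": 0.7},
    {"dr": [0,0,0],"xyz": [0,0,-1],"jaw": 0.7},
    {"dr": [0,0,0],"xyz": [0,-1,0],"jaw": 0.7},
    {"dr": [0,0,0],"xyz": [0,0,0],"jaw": 0.7}
  ]
}}

```text
t: 54.92
eef_pos: [485.5, 343.6, 224.7]
ee_rot: [0.001, -0.693, 0.721, -0.001]
contact_force: [-0.7, -0.0, -0.4]
width: 74.1
finger_force: 0.0
```

```bash
python3 - <<'E'
from h import *
s=capture("scene"); W=cloud(s)
for x in(433,566):
    k=(W[...,2]>78)&(W[...,2]<96)&(abs(W[...,0]-x)<55)&(abs(W[...,1]-345)<75); q=W[k]; print(k.sum(),np.median(q[:,2]),cv2.minAreaRect(q[:,:2].astype(np.float32)))
c=capture("top"); W=cloud(c); k=(W[...,0]>640)&(W[...,0]<690)&(abs(W[...,1])<100)&(W[...,2]>80)&(W[...,2]<105); print(np.nanmedian(W[k][:,2]))
info()
cv2.imwrite("pics/end.png",s["pixels"])
E
```

```text
517 86.52148136297019 ((435.0491638183594, 342.4118957519531), (100.0481948852539, 53.110023498535156), 87.86434936523438)
671 86.39579713852345 ((565.52294921875, 345.2651672363281), (99.56265258789062, 53.313716888427734), 87.96054077148438)
97.69151095658798
grasp in press [-61.4 325.9 234.8] yaw/tilt [87.8  0.1  0. ] F [-0.2 -0.2 -0.2] w 73.7 q5 -1.15
```

View pics/end.png

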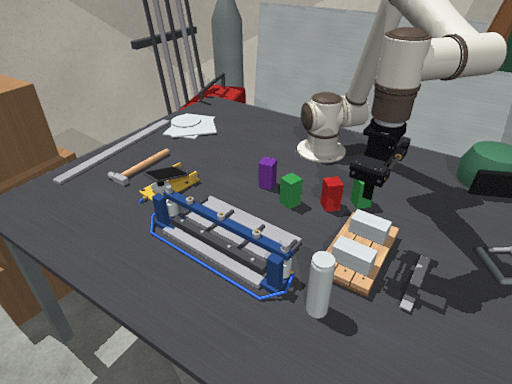

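Both blocks lie flat side by side on the skid at (370,225) and (355,250). The pedal is up, the hand is clear, and the other things are where they were. Handing in.

```bash
python3 -c "
from workcell import order
print(order.close_job())"
```

```text
the job is handed in; nothing more can be done
None
```

I handed the job in at about 55 s with both blocks that were present marked and lying flat, marked faces up, on the skid; the pedal is back up and everything else is untouched (no verdict came back).

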